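# Move the slide racks one step along the staining line

### The arm

A 6-joint arm with a two-finger parallel gripper is mounted at the origin on the work surface. World frame = base frame: x ahead of the robot, y to its left, z up, the work surface at z = 0. Lengths are in m, angles in rad, forces in N, time in s.
With the tool pointing down it reaches from about 0.25 to 0.775 m from the base axis. Payload 4 kg.
Tool frame: the origin (TCP) lies at the very end of the fingers, on their centre line; the grasp point (between the pads) lies robot.grasp_offset behind it (robot.grasp_offset is the distance from the TCP to the grasp point, in m); z points along the fingers, y is the direction in which the jaws open and shut (so a half turn about z gives the same grasp; the last joint's range is limited). The gripper opens to 94 mm and grips with 3 to 60 N. Pads are 16 mm wide; open, the fingers measure 119 mm over their backs; the gripper's body (75 mm by 177 mm) begins 78 mm behind the grasp point.
Start: joints at [-1.267, 0.087, 1.371, -0, 1.684, -0.103], TCP at [0.218, -0.505, 0.206] pointing down, gripper open.
Joint ranges: [-3.1, 3.1], [-0.76, 2.03], [0.27, 2.55], [-1.08, 4.22], [0.17, 2.65], [-2.57, 2.57]. Speed limits (rad/s): [2.79, 2.79, 3.14, 3.14, 3.14, 3.14].

### API

Orientations are given as a 3x3 rotation matrix whose columns are the frame's x, y, z axes.
In Python, from rig import robot, optics gives the robot as it stands.
- The arm moves only by the shell command python3 -m inch 'ROWS' [OPENING] [FORCE]. ROWS is JSON, a list of rows, each an object with "delta_pos": the shift along the tool's x, y, z in mm, a list of three; "twist": the turn about the tool's z in degrees. A call has 1 to 8 rows; each row shifts and turns the commanded pose from where the row before left it, along the tool's axes as they then stand; what a row does not reach is not made up. A row lasts 1/12 s, in which the tool goes at most 41.7 mm and 7.16 degrees, less where a joint would pass 70% of its speed; a pose out of reach is approached as far as the arm can. A call with a gripper value outside its range is refused whole. OPENING is the opening, from 0 (shut) to 1 (fully open), set as the call begins (- or left out, the last holds). The fingers move at their own pace and stop on an object; FORCE is the grip in N (left out, the last holds). Time passes only in rows, so rows that do not move let the fingers close. It gives the time, the measured TCP pose, the force and the opening at its end, in the units of the state.
- robot.read_state(): the state, without advancing time (a new reading comes with each control period).
- optics.capture(name): name is "side" or "top" or "wrist"; returns the picture (420x560x3 uint8, blue, green, red); there is no depth.
- optics.camera_params(name): a dict with "fov_y" (degrees; the focal length in pixels is half the picture's height over the tangent of half this angle, whatever the lens; pixels are square), "cx", "cy" (the principal point, pixels), "distortion" ([k1, k2, p1, p2, k3] as OpenCV has them; the pictures are not rectified), "eye" and "attitude" of the camera in the world. Camera axes: x right, y down, z forward; pixel columns grow to the right and rows downward; lengths in m; the calibration is good to about 2 mm. A picture is of the moment at which its call begins: read the wrist's pose just before it. camera_params takes no time and is no camera call; for the wrist camera it gives the pose at the moment of the call.
- robot.finish_job(): hands the job in, once; it reports no verdict.
The state is a dict: "time_s": time; "joint_positions": joint angles; "joint_vel": joint speeds; "joint_efforts": joint torques, N m; "tcp_pos": TCP position; "tcp_rot": TCP orientation; "force": force on the tool from outside, world axes, zero at the start; "wrist_torque": the same for the moment, N m; "width": opening from 0.0 (shut) to 1.0 (fully open).
Only numpy, scipy, OpenCV 4.12 (cv2) and the standard library are available. Lean on these libraries where they do the work, as an engineer would, in place of code of your own. Each camera call takes 0.05 s, during which the arm holds its last target.

### The job

Move the slides on one step: lift the finished slide rack out of the open staining dish and hang it by its bail on the horizontal rod of the retort stand, well on from the rod's free end, and let go of it. Then take the waiting rack from the low tray by its grip, carry it over the lidded dish and bottle, and hold it ready over the emptied dish: level, square to the dish and centred on its mouth, its underside about 15 mm above the rim, touching neither the dish nor anything else. Finish like that, still holding it there; keep both racks upright all the way, and leave the dish, the tray and everything else where they stand.

Things in the scene. Friction and masses are not known exactly. Their poses are not given: they have to be found in the camera images.
- dish_rack_grip (a point): finished rack (stands in the open deep dish at the start): centre of its grey upright grip, 14 (x) x 22 (y) x 42 mm high, on the peak of the bail, from 100 to 142 mm above the rack's underside; this point is 121 mm above the underside. z up
- dish_rack_bail (a point): finished rack: underside of the bail's peak, 22.6 mm below the grip's centre. The bail is a flat steel strap (16 mm wide in x, 3 mm thick) from the middle of one y end of the rack to the other: a closed loop one looks through along the rack's x axis. Opening 80 mm wide in y, from the slide tops (32 mm above the underside) to 80 mm at the sides, 98 mm at the peak
- dish_rack: the finished rack: stainless carrier 70 (x) x 86 (y) x 34 mm with 12 glass slides standing on edge; with bail and grip 142 mm high, about 0.23 kg, weight low in the carrier. Origin at the centre of its underside
- tray_rack_grip (a point): waiting rack (stands in the low steel tray at the start): centre of its grey grip, 121 mm above its underside. The same make and sizes as the finished rack
- tray_rack_foot (a point): waiting rack: centre of its underside, 121 mm below the grip's centre; axes as the rack's
- tray_rack: the waiting rack: same as the finished rack; origin at the centre of its underside
- dish: open white staining dish, loose, 0.55 kg: outside 90 (x) x 106 (y) x 62 mm high, walls and floor 4 mm, inside 82 x 98 mm; lugs on its y ends reach 64 mm from the middle, 54 to 59 mm up. Origin: centre of its underside, z up. At the start the finished rack stands on its floor, turned the same way, up to 3 mm off-centre
- dish_mouth (a point): centre of the open dish's mouth, in the plane of its rim (62 mm above the bench when it stands); axes as the dish's
- tray: low stainless tray, loose, 0.5 kg: 124 (x) x 144 (y) x 14 mm high, floor 3 mm thick. Origin at the centre of its underside. The waiting rack stands on its floor, turned up to 0.25 rad to it
- stand: retort stand, fixed. Origin on the bench below the rod. Grey base plate 200 x 130 x 12 mm; upright 12 mm thick, 430 mm high, 18 mm to +y of the origin; horizontal plain rod 12 mm thick, its axis 220 mm up, running from the boss head (15 mm from the origin) 200 mm along the stand's -x, towards the robot, to a free end
- rod_end (a point): free end of the horizontal rod, on its axis; +x points along the rod to the upright, z up. 185 mm of rod are bare. A rack hung by its bail settles with the bail's peak 6.5 mm above the rod's axis
- lidded_dish: bystander between the dish and the tray: a staining dish like the open one but closed with a lid, 94 x 110 mm (130 mm over its lugs), 84 mm high with the lid's grip; origin at the centre of its underside
- bottle: bystander between the dish and the tray: amber reagent bottle, 60 mm across, 120 mm high; origin at the centre of its underside
- petri_dish: bystander: Petri dish 90 mm across, 15 mm high; origin under its centre
- tip_box: bystander: box of pipette tips 85 x 122 x 68 mm; origin under its centre
- timer: bystander: flat bench timer 66 x 72 x 18 mm; origin under its centre
Things that resemble listed ones, but are neither listed nor needed, are in the scene too. What is shaped like the dish but pink is not meant. Leave any yellow look-alike of the tray_rack alone.

How it is judged:
By the outcome, as a careful person would: the job done as asked, in the order asked, and still so for the second after the job is handed in, while the arm keeps its last pose, push and grip.
It also fails if it takes over 72 s, if anything falls off the work surface, if the arm or the gripper's body presses on something with over 40 N, if the wrist force passes 120 N, or if a joint passes its speed limit or range.

## Working session

There is one attempt and no reset: what is moved stays moved. The work goes in short steps, Python scripts to look and compute and a shell command to move; the robot and the scene stay as the last step left them, time stands still between calls to the robot, and variables do not carry over. Pictures are saved under pics/ and viewed, and the job is handed in when it is done.

```bash
ls; mkdir -p pics; python3 - <<'E'
from rig import robot, optics
import cv2
print(robot.grasp_offset, robot.read_state())
for n in ["side","top","wrist"]:
    p=optics.camera_params(n);print(n,p)
    cv2.imwrite(f"pics/{n}0.png",optics.capture(n))
E
```

```text
pics
0.0188 {'time_s': 0.0, 'joint_positions': array([-1.26708186e+00,  8.79516878e-02,  1.37225963e+00, -1.67586915e-05,
        1.68358712e+00, -1.03081537e-01]), 'joint_vel': array([-0.00031747, -0.00058799,  0.0004191 , -0.00024583, -0.00102421,
        0.00040077]), 'joint_efforts': array([ 9.34532763e-04, -3.40181744e+01, -3.02422500e+01,  7.15667009e-02,
        3.29868088e-02, -1.50008509e-04]), 'tcp_pos': array([ 0.2174518 , -0.50458756,  0.20430326]), 'tcp_rot': array([[ 9.18394067e-01,  3.95666376e-01, -6.75564430e-04],
       [ 3.95666897e-01, -9.18391691e-01,  2.09984288e-03],
       [ 2.10404463e-04, -2.19578172e-03, -9.99997567e-01]]), 'force': array([-0.65956645,  0.09994864, -0.58141153]), 'wrist_torque': array([-0.00825017, -0.00417894, -0.01159216]), 'width': 0.9986057795400801}
side {'fov_y': 45.792194315368114, 'cx': 274.75615024983756, 'cy': 201.00468625027207, 'distortion': array([-0.1783981,  0.       ,  0.       ,  0.       ,  0.       ]), 'eye': array([ 0.37622992, -1.08824824,  1.34387543]), 'attitude': array([[ 0.97813654, -0.15435017,  0.13937333],
      
[... 161 characters left out ...]
86644859168337, 'distortion': array([-0.10799759,  0.        ,  0.        ,  0.        ,  0.        ]), 'eye': array([0.45668065, 0.02398183, 1.56277997]), 'attitude': array([[-0.0125855 , -0.99535498,  0.09544672],
       [-0.99990274,  0.01310151,  0.00478146],
       [-0.00600974, -0.09537726, -0.99542306]])}
wrist {'fov_y': 67.75408556520071, 'cx': 283.6561273698296, 'cy': 208.09687852363308, 'distortion': array([-0.02224727,  0.        ,  0.        ,  0.        ,  0.        ]), 'eye': array([ 0.29358356, -0.47133564,  0.38112424]), 'attitude': array([[ 0.39586044, -0.88064404, -0.26030864],
       [-0.9183095 , -0.3800777 , -0.11067339],
       [-0.00147365,  0.28285512, -0.95916151]])}
```

View pics/side0.png

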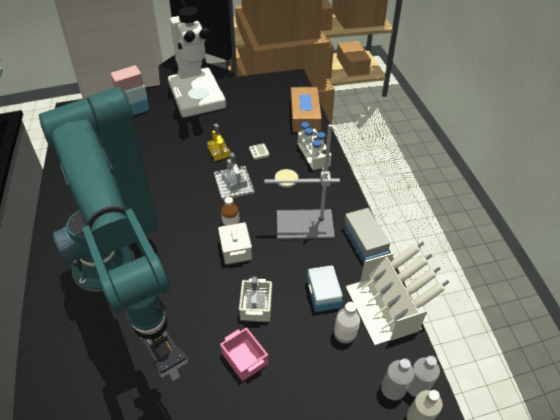

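View pics/top0.png

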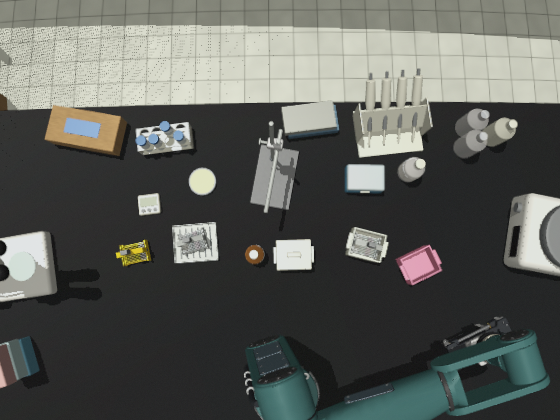

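View pics/wrist0.png

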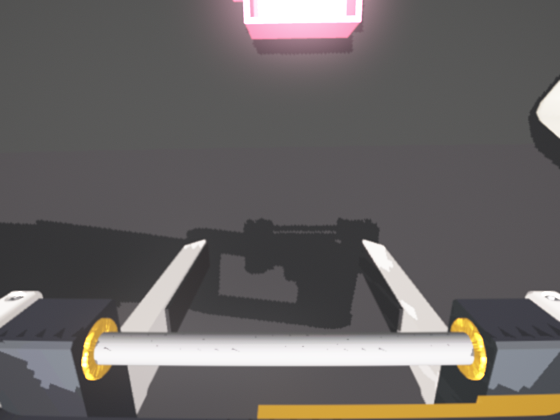

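Candidates. For the finished rack and open dish: white dish with a grey rack at top (367,245) / side (256,298), the pink dish at top (418,265), and the lidded dish at top (294,255). For the waiting rack: steel rack in the tray at top (195,243) / side (233,178), and the yellow look-alike at top (134,253). By the description I choose the white open dish and the steel rack in the tray, and check both in crops.

```bash
cat > h.py <<'E'
import numpy as np, cv2
from rig import robot, optics
def cam(n):
    p=optics.camera_params(n); f=210/np.tan(np.radians(p['fov_y'])/2)
    K=np.array([[f,0,p['cx']],[0,f,p['cy']],[0,0,1]]); return K,np.array(p['distortion']),np.array(p['eye']),np.array(p['attitude'])
def ray(c,uv):
    K,d,e,R=c
    q=cv2.undistortPoints(np.array([[uv]],float),K,d,None,None)[0,0]
    v=R@np.array([q[0],q[1],1]); return e,v/np.linalg.norm(v)
def atz(c,uv,z):
    e,v=ray(c,uv); return e+v*(z-e[2])/v[2]
def proj(c,P):
    K,d,e,R=c; P=np.atleast_2d(np.array(P,float))
    return cv2.projectPoints((P-e)@R,np.zeros(3),np.zeros(3),K,d)[0].reshape(-1,2)
def tri(c1,u1,c2,u2):
    a,v=ray(c1,u1); b,w=ray(c2,u2)
    s=np.linalg.lstsq(np.c_[v,-w],b-a,rcond=None)[0]
    p,q=a+s[0]*v,b+s[1]*w; return (p+q)/2,np.linalg.norm(p-q)
def crop(img,x,y,w,h,k,f):
    c=cv2.resize(img[y:y+h,x:x+w],None,fx=k,fy=k,interpolation=cv2.INTER_CUBIC)
    for i in range(0,w,10):
        cv2.line(c,(i*k,0),(i*k,8 if i%50 else 16),(0,255,255),1)
        if i%20==0: cv2.putText(c,str(x+i),(i*k,20),0,.35,(0,255,255),1)
    for i in range(0,h,10):
        cv2.line(c,(0,i*k),(8,i*k),(0,255,255),1)
        if i%20==0: cv2.putText(c,str(y+i),(10,i*k+4),0,.35,(0,255,255),1)
    cv2.imwrite("pics/"+f,c)
E
python3 - <<'E'
from h import *
t=cv2.imread("pics/top0.png"); s=cv2.imread("pics/side0.png")
a=lambda *x: crop(*x)
crop(t,330,215,80,60,10,"c_td.png"); crop(s,225,265,70,60,10,"c_sd.png")
crop(t,160,210,70,60,10,"c_tt.png"); crop(s,200,145,70,60,10,"c_st.png")
crop(t,240,120,80,100,6,"c_tr.png"); crop(s,255,120,100,120,5,"c_sr.png")
E
```

```text
(no output)
```

View pics/c_td.png

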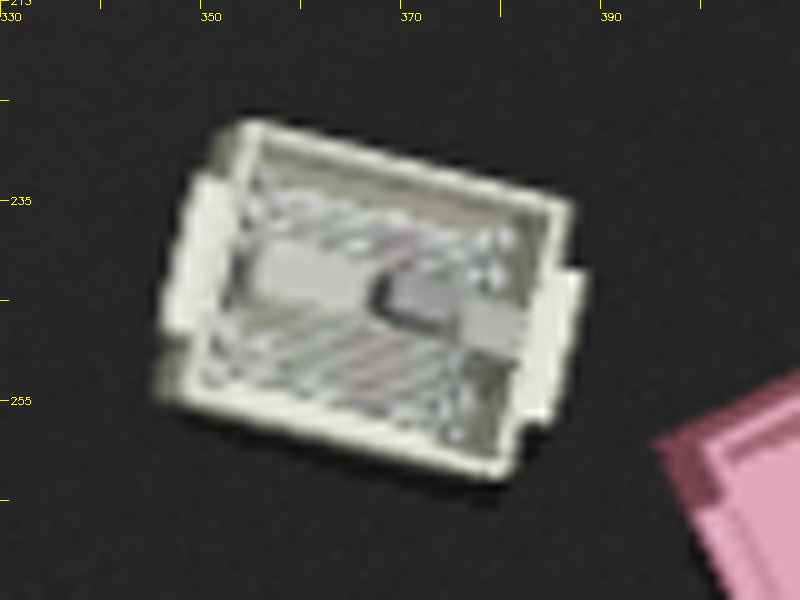

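View pics/c_sd.png

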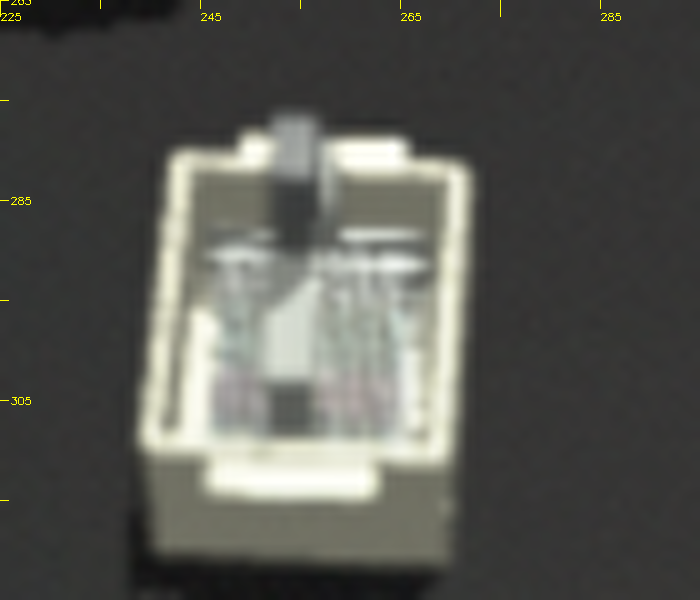

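View pics/c_tt.png

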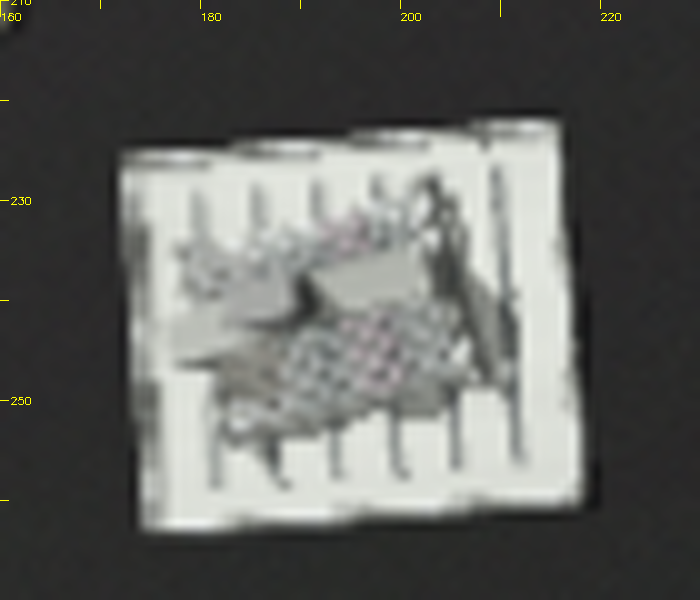

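View pics/c_st.png

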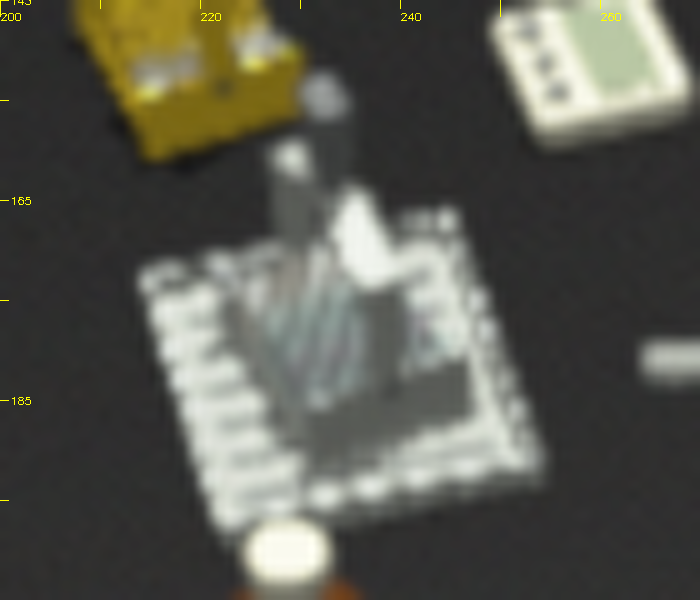

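View pics/c_tr.png

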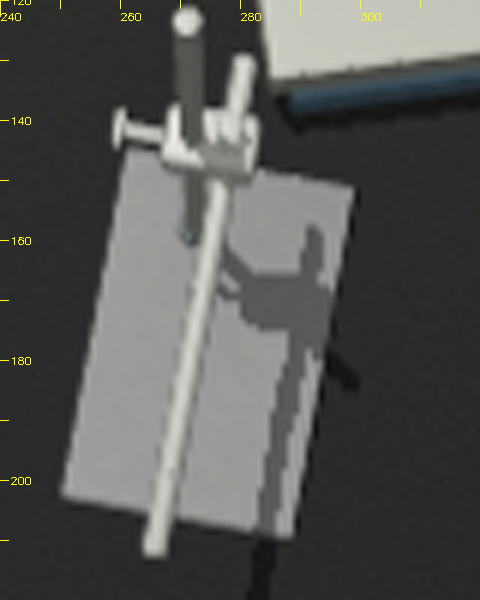

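View pics/c_sr.png

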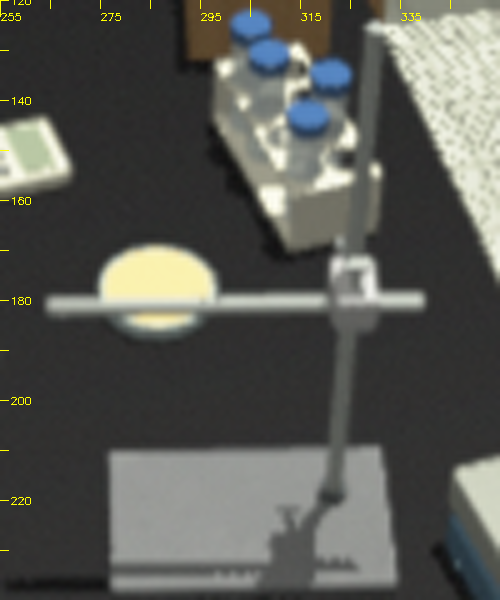

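```bash
cat >> h.py <<'E'
from scipy.optimize import least_squares
def fit(obs,x0):
    # obs: list (cam, local xyz, uv)
    def place(p,L):
        c,s=np.cos(p[2]),np.sin(p[2]); return np.array([p[0]+c*L[0]-s*L[1],p[1]+s*L[0]+c*L[1],L[2]])
    def f(p): return np.concatenate([proj(c,place(p,L))[0]-uv for c,L,uv in obs])
    r=least_squares(f,x0); return r.x,f(r.x).reshape(-1,2)
E
python3 - <<'E'
from h import *
T,S=cam("top"),cam("side")
np.set_printoptions(precision=4,suppress=True)
a,b,z=.045,.053,.062
o=[(T,(a,b,z),(354.5,227.3)),(T,(a,-b,z),(386.9,235.3)),(T,(-a,-b,z),(380.3,262.4)),(T,(-a,b,z),(348.3,254.8)),
(S,(-a,b,z),(242.2,280.0)),(S,(a,b,z),(271.9,281.2)),(S,(a,-b,z),(269.7,311.0)),(S,(-a,-b,z),(239.0,309.6))]
for oo in (o,o[:4],o[4:]):
    x,r=fit(oo,[.4,-.2,0]);print("dish",x,np.abs(r).max())
print(r)
a,b,z=.062,.072,.014
o=[(T,(a,b,z),(172.2,225.3)),(T,(a,-b,z),(215.7,222.2)),(T,(-a,-b,z),(218.2,260.0)),(T,(-a,b,z),(174.3,262.8)),
(S,(-a,b,z),(214,172.5)),(S,(a,b,z),(245.2,166.0)),(S,(a,-b,z),(254,192.0)),(S,(-a,-b,z),(222,197.7))]
for oo in (o,o[:4],o[4:]):
    x,r=fit(oo,[.4,.3,0]);print("tray",x,np.abs(r).max())
print("tray rods: rodend"); print(tri(T,(265.6,211.8),S,(265.0,180.5)))
e=atz(T,(265.6,211.5),.22);q=atz(T,(275.5,153),.22);print(e,q,np.arctan2(*(q-e)[1::-1]))
e=atz(S,(264.8,180.5),.22);q=atz(S,(320,180),.22);print(e,q,np.arctan2(*(q-e)[1::-1]))
# base plate corners z=.012
for c,pts in ((T,[(260,145.5),(297.5,151.5),(287.5,209.5),(250.5,202.5)]),(S,[(277,210),(331,209),(333.5,235),(277.5,235)])):
    print([atz(c,u,.012)[:2] for u in pts])
print("drgrip",tri(T,(372.5,244.5),S,(254.5,279.8)))
print("trgrip",tri(T,(188,240),S,(232,155)),tri(T,(188,240),S,(229,161)))
E
```

```text
dish [ 0.4846 -0.2655 -0.2584] 0.4204177171490642
dish [ 0.4848 -0.2663 -0.2555] 0.29258725778572625
dish [ 0.4845 -0.2646 -0.2614] 0.4220628558124986
[[ 0.3807  0.1453]
 [-0.4221  0.1539]
 [-0.2276 -0.1421]
 [ 0.2706 -0.1048]]
tray [0.5004 0.2896 0.062 ] 0.8954704454339435
tray [0.5009 0.29   0.059 ] 0.1911450078200403
tray [0.4997 0.2884 0.0674] 0.7162786444270921
tray rods: rodend
(array([0.5797, 0.0527, 0.2261]), np.float64(0.00013668191541705744))
[0.581  0.0528 0.22  ] [0.7504 0.0224 0.22  ] -0.17784003744698462
[0.5802 0.0591 0.22  ] [0.7564 0.023  0.22  ] -0.2016573827748289
[array([0.8222, 0.0736]), array([ 0.8   , -0.0514]), array([ 0.606 , -0.0149]), array([0.6308, 0.1068])]
[array([0.6314, 0.1103]), array([0.825, 0.073]), array([ 0.7987, -0.0474]), array([ 0.6081, -0.0056])]
drgrip (array([ 0.484 , -0.2652,  0.1451]), np.float64(0.0004945449341723951))
trgrip (array([0.5033, 0.288 , 0.1499]), np.float64(0.0029343657542656603)) (array([0.4977, 0.2945, 0.1171]), np.float64(0.01650718643686654))
```

Crops confirm: white dish with its steel rack at top (367,245), rim corners (354.5,227.3)…(380.3,262.4), with both views agreeing to 2 mm; tray and steel rack at top (195,243), with yellow separate. The rod end triangulates at z 0.226 against the given 0.22, which is good. I'll turn so the jaws lie along the rack's x.

```bash
cat >> h.py <<'E'
def go(p,ang):
    s=robot.read_state(); R=s['tcp_rot']; a=np.arctan2(R[1,0],R[0,0])
    tw=-np.degrees((ang-a+np.pi)%(2*np.pi)-np.pi)
    d=R.T@(np.array(p)-s['tcp_pos'])*1000
    # delta in axes after the twist
    c,t=np.cos(np.radians(tw)),np.sin(np.radians(tw)); Rz=np.array([[c,-t,0],[t,c,0],[0,0,1]])
    print("t",round(s['time_s'],2),"tcp",np.round(s['tcp_pos'],4),"ang",round(a,4),"F",np.round(s['force'],2),"w",round(s['width'],3))
    print("delta now",np.round(d,1),"after twist",np.round(Rz.T@d,1),"twist",round(tw,2),"tilt",np.round(R[:2,2],4))
E
python3 -m inch '[{"delta_pos":[0,0,-8],"twist":-6.5},{"delta_pos":[0,0,-8],"twist":-6.5},{"delta_pos":[0,0,-8],"twist":-6.5},{"delta_pos":[0,0,-8],"twist":-6.5},{"delta_pos":[0,0,-8],"twist":-6.5},{"delta_pos":[0,0,-8],"twist":-6.5},{"delta_pos":[0,0,0],"twist":-6.5},{"delta_pos":[0,0,0],"twist":-6.5}]' 
python3 -c "
from h import *
go([.484,-.266,.25],1.312)"
```

```text
time_s: 0.82
tcp_pos: [0.2177, -0.5053, 0.2539]
tcp_rot: [[0.248, 0.969, 0.0], [0.969, -0.248, -0.001], [-0.001, 0.0, -1.0]]
force: [-0.2, 0.3, -0.2]
width: 1.001
t 0.82 tcp [ 0.2177 -0.5053  0.2539] ang 1.32 F [-0.22  0.3  -0.21] w 1.001
delta now [297.9 198.6   3.8] after twist [299.5 196.2   3.8] twist 0.46 tilt [ 0.0002 -0.0007]
```

```bash
python3 -m inch '[{"delta_pos":[15,10,0],"twist":0.5},{"delta_pos":[33,22,0],"twist":0},{"delta_pos":[33,22,0],"twist":0},{"delta_pos":[33,22,0],"twist":0},{"delta_pos":[33,22,0],"twist":0},{"delta_pos":[33,22,0],"twist":0},{"delta_pos":[33,22,0],"twist":0},{"delta_pos":[33,22,0],"twist":0}]' 
python3 -m inch '[{"delta_pos":[20,14,0],"twist":0},{"delta_pos":[10,7,0],"twist":0},{"delta_pos":[0,0,0],"twist":0}]' 
python3 -c "
from h import *
go([.484,-.266,.25],1.312)
c=cam('wrist'); print(proj(c,[[.484,-.266,.146],[.484,-.266,.104]]))
cv2.imwrite('pics/w1.png',optics.capture('wrist'))"
```

```text
time_s: 1.48
tcp_pos: [0.4413, -0.3089, 0.2532]
tcp_rot: [[0.262, 0.965, -0.0], [0.965, -0.262, 0.0], [0.0, -0.0, -1.0]]
force: [0.3, -0.1, 0.5]
width: 1.003
time_s: 1.73
tcp_pos: [0.4697, -0.2855, 0.2528]
tcp_rot: [[0.258, 0.966, -0.001], [0.966, -0.258, 0.001], [0.001, -0.001, -1.0]]
force: [-0.5, 0.0, -0.8]
width: 1.0
t 1.73 tcp [ 0.4697 -0.2855  0.2528] ang 1.3094 F [-0.46  0.03 -0.78] w 1.0
delta now [22.5  8.8  2.8] after twist [22.5  8.9  2.8] twist -0.15 tilt [-0.0007  0.0008]
[[293.42686263 184.649536  ]
 [292.24978292 176.24503316]]
```

View pics/w1.png

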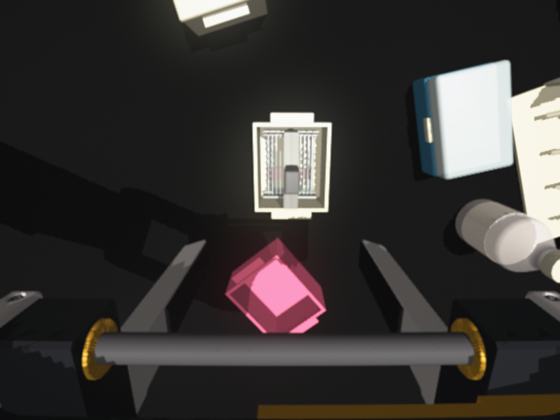

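```bash
python3 -c "
from h import *
crop(cv2.imread('pics/w1.png'),240,100,110,125,5,'w1c.png')"
```

```text
(no output)
```

View pics/w1c.png

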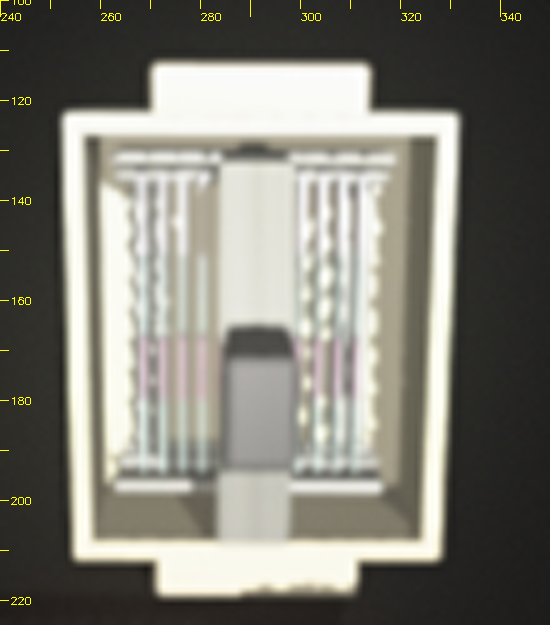

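```bash
python3 -c "
from h import *
c=cam('wrist')
a,b,z=.045,.053,.062
o=[(c,(-a,b,z),(252,122.3)),(c,(a,b,z),(331.5,122.3)),(c,(a,-b,z),(328.3,212)),(c,(-a,-b,z),(254.5,212))]
print(fit(o,[.48,-.26,-.25]))
print(atz(c,(291.2,183),.146), atz(c,(291.0,165.5),.146))
a,b,z=.007,.011,.146
o=[(c,(-a,b,z),(285,171.3)),(c,(a,b,z),(297.5,171.3)),(c,(a,-b,z),(297.3,194.2)),(c,(-a,-b,z),(284.6,194.2))]
print(fit(o,[.48,-.26,-.25]))
"
```

```text
(array([ 0.48321884, -0.26673817, -0.26129565]), array([[ 0.19068761,  0.3048497 ],
       [-0.08899911,  0.17209062],
       [-0.37994803, -0.35501684],
       [ 0.26989271, -0.23690009]]))
[ 0.48116368 -0.26548147  0.146     ] [ 0.4851029  -0.24974599  0.146     ]
(array([ 0.48110079, -0.26535489, -0.26806662]), array([[-1.42143831, -0.26222607],
       [ 1.39562009, -0.18470561],
       [ 1.16014179,  0.28829771],
       [-1.1334267 ,  0.21419704]]))
```

```bash
python3 -c "
from h import *
go([.482,-.2655,.110],1.311)"
```

```text
t 1.78 tcp [ 0.4684 -0.2868  0.253 ] ang 1.3073 F [ 0.2   0.55 -0.67] w 1.003
delta now [ 24.2   7.7 143. ] after twist [ 24.2   7.8 143. ] twist -0.21 tilt [-0.0014 -0.0001]
```

```bash
python3 -m inch '[{"delta_pos":[12,4,10],"twist":0},{"delta_pos":[11.5,4,30],"twist":0},{"delta_pos":[0,0,30],"twist":0},{"delta_pos":[0,0,10],"twist":0},{"delta_pos":[0,0,0],"twist":0},{"delta_pos":[0,0,0],"twist":0}]' 
python3 -c "
from h import *
go([.482,-.2655,.110],1.311)
cv2.imwrite('pics/w2.png',optics.capture('wrist'))
crop(optics.capture('side'),225,255,80,70,8,'s2.png')
c=cam('wrist');s=robot.read_state();print(proj(c,[[.482,-.2655,.146],s['tcp_pos']]))
go([.482,-.2655,.110],1.311)
"
```

```text
time_s: 2.28
tcp_pos: [0.4815, -0.2672, 0.1733]
tcp_rot: [[0.264, 0.965, -0.001], [0.965, -0.264, 0.0], [0.0, -0.001, -1.0]]
force: [-0.2, 1.4, 0.1]
width: 0.999
t 2.28 tcp [ 0.4815 -0.2672  0.1733] ang 1.3039 F [-0.23  1.38  0.08] w 0.999
delta now [ 1.8  0.1 63.3] after twist [ 1.8  0.1 63.3] twist -0.41 tilt [-0.0009  0.0004]
[[281.8955392  236.11612247]
 [283.92179195 256.86103897]]
t 2.38 tcp [ 0.4827 -0.2678  0.1756] ang 1.3044 F [-0.68  0.28  0.24] w 1.0
delta now [ 2.1 -1.5 65.6] after twist [ 2.1 -1.5 65.6] twist -0.38 tilt [ 0.0028 -0.0022]
```

View pics/w2.png

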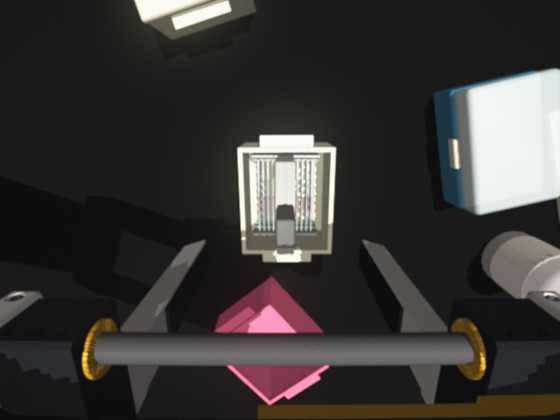

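View pics/s2.png

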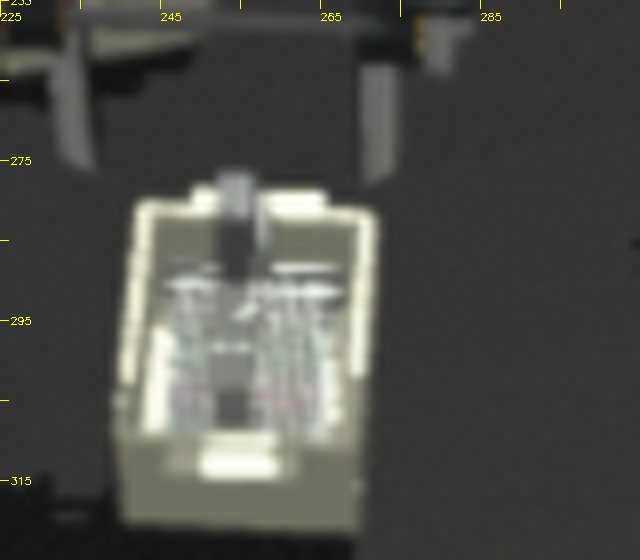

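```bash
python3 -m inch '[{"delta_pos":[1,0.5,16],"twist":-0.3},{"delta_pos":[0.5,0,22],"twist":0},{"delta_pos":[0,0,17],"twist":0},{"delta_pos":[0,0,9],"twist":0},{"delta_pos":[0,0,0],"twist":0},{"delta_pos":[0,0,0],"twist":0}]' 
python3 -m inch '[{"delta_pos":[0,0,0],"twist":0},{"delta_pos":[0,0,0],"twist":0},{"delta_pos":[0,0,0],"twist":0},{"delta_pos":[0,0,0],"twist":0},{"delta_pos":[0,0,0],"twist":0},{"delta_pos":[0,0,0],"twist":0},{"delta_pos":[0,0,0],"twist":0},{"delta_pos":[0,0,0],"twist":0}]' 0 30
python3 -c "
from h import *
go([.482,-.2655,.110],1.311)
cv2.imwrite('pics/w3.png',optics.capture('wrist'))
crop(optics.capture('side'),225,255,80,70,8,'s3.png')
"
```

```text
time_s: 2.88
tcp_pos: [0.4836, -0.2658, 0.1107]
tcp_rot: [[0.257, 0.966, 0.001], [0.966, -0.257, -0.001], [-0.001, 0.002, -1.0]]
force: [-0.3, -0.3, 0.4]
width: 0.996
time_s: 3.55
tcp_pos: [0.4831, -0.2652, 0.1094]
tcp_rot: [[0.257, 0.966, -0.0], [0.966, -0.257, 0.0], [-0.0, -0.0, -1.0]]
force: [0.9, 0.8, -1.4]
width: 0.47
t 3.55 tcp [ 0.4831 -0.2652  0.1094] ang 1.3109 F [ 0.9   0.77 -1.4 ] w 0.47
delta now [-0.5 -1.  -0.6] after twist [-0.5 -1.  -0.6] twist -0.01 tilt [-0.0001  0.    ]
```

View pics/w3.png

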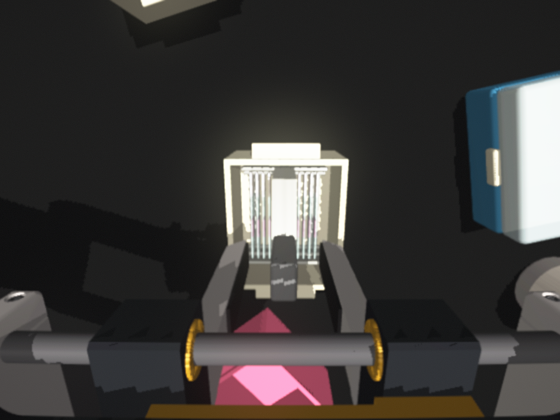

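View pics/s3.png

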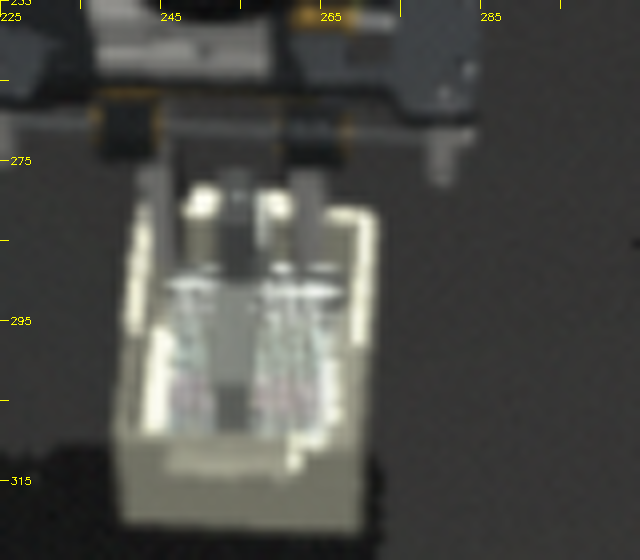

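The grip at (284,265) lies midway between the fingers, which are still closing at w 0.47.

```bash
python3 -m inch '[{"delta_pos":[0,0,0],"twist":0},{"delta_pos":[0,0,0],"twist":0},{"delta_pos":[0,0,0],"twist":0},{"delta_pos":[0,0,0],"twist":0},{"delta_pos":[0,0,0],"twist":0},{"delta_pos":[0,0,0],"twist":0},{"delta_pos":[0,0,0],"twist":0}]' 0 40
python3 -c "
from h import *
go([.482,-.2655,.110],1.311)"
```

```text
time_s: 4.23
tcp_pos: [0.4831, -0.2653, 0.1095]
tcp_rot: [[0.257, 0.966, -0.0], [0.966, -0.257, -0.0], [-0.0, 0.0, -1.0]]
force: [-0.9, -0.3, -0.2]
width: 0.146
t 4.23 tcp [ 0.4831 -0.2653  0.1095] ang 1.3109 F [-0.94 -0.28 -0.2 ] w 0.146
delta now [-0.5 -1.  -0.5] after twist [-0.5 -1.  -0.5] twist -0.01 tilt [-0.     -0.0001]
```

```bash
python3 -m inch '[{"delta_pos":[0,0,0],"twist":0},{"delta_pos":[0,0,-3],"twist":0},{"delta_pos":[0,0,-10],"twist":0},{"delta_pos":[0,0,-20],"twist":0},{"delta_pos":[0,0,-20],"twist":0},{"delta_pos":[0,0,-20],"twist":0},{"delta_pos":[0,0,-20],"twist":0},{"delta_pos":[0,0,-20],"twist":0}]' 0 40
python3 -m inch '[{"delta_pos":[0,0,-20],"twist":0},{"delta_pos":[0,0,-12],"twist":0},{"delta_pos":[0,0,-4],"twist":0},{"delta_pos":[0,0,0],"twist":0},{"delta_pos":[0,0,0],"twist":0}]'
python3 -c "
from h import *
go([.511,.069,.258],1.385)
cv2.imwrite('pics/w4.png',optics.capture('wrist'))
cv2.imwrite('pics/s4.png',optics.capture('side'))
"
```

```text
time_s: 4.9
tcp_pos: [0.483, -0.2651, 0.2241]
tcp_rot: [[0.257, 0.966, 0.0], [0.966, -0.257, -0.0], [-0.0, 0.0, -1.0]]
force: [0.1, -0.7, -2.4]
width: 0.144
time_s: 5.32
tcp_pos: [0.4828, -0.2651, 0.2576]
tcp_rot: [[0.257, 0.966, -0.001], [0.966, -0.257, 0.001], [0.0, -0.001, -1.0]]
force: [-0.1, 0.2, -2.2]
width: 0.143
t 5.32 tcp [ 0.4828 -0.2651  0.2576] ang 1.3108 F [-0.15  0.15 -2.2 ] w 0.143
delta now [ 3.301e+02 -5.870e+01 -2.000e-01] after twist [ 3.335e+02 -3.400e+01 -2.000e-01] twist -4.25 tilt [-0.0012  0.0007]
```

View pics/w4.png

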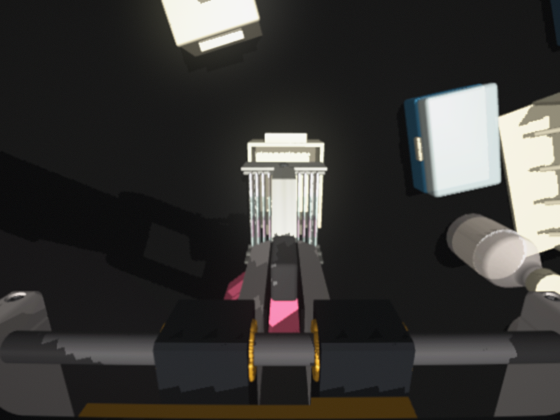

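View pics/s4.png

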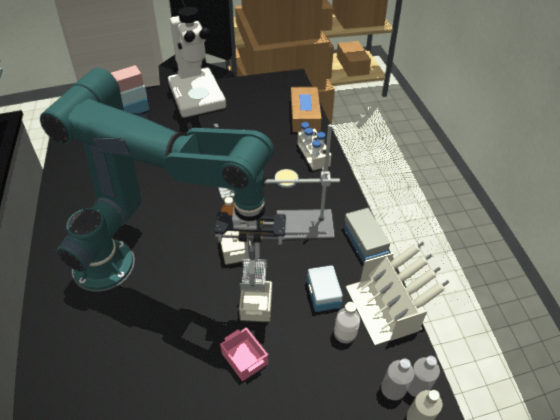

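Rack lifted clear, with the wrist picture showing it in the fingers at (284,200) and the dish left standing below at (285,150). Now to in front of the rod end.

```bash
python3 -m inch '[{"delta_pos":[10,-1,0],"twist":-2.25},{"delta_pos":[20,-2,0],"twist":-2},{"delta_pos":[33,-3,0],"twist":0},{"delta_pos":[38,-4,0],"twist":0},{"delta_pos":[38,-4,0],"twist":0},{"delta_pos":[38,-4,0],"twist":0},{"delta_pos":[38,-4,0],"twist":0},{"delta_pos":[38,-4,0],"twist":0}]'
python3 -m inch '[{"delta_pos":[35,-4,0],"twist":0},{"delta_pos":[25,-3,0],"twist":0},{"delta_pos":[14,-1,0],"twist":0},{"delta_pos":[6,0,0],"twist":0},{"delta_pos":[0,0,0],"twist":0},{"delta_pos":[0,0,0],"twist":0}]'
python3 -c "
from h import *
go([.511,.069,.258],1.385)
cv2.imwrite('pics/w5.png',optics.capture('wrist'))
cv2.imwrite('pics/s5.png',optics.capture('side'))
cv2.imwrite('pics/t5.png',optics.capture('top'))
"
```

```text
time_s: 6.08
tcp_pos: [0.5049, -0.0094, 0.2576]
tcp_rot: [[0.183, 0.983, -0.001], [0.983, -0.183, 0.001], [0.0, -0.001, -1.0]]
force: [0.3, -0.5, -2.6]
width: 0.143
time_s: 6.58
tcp_pos: [0.5123, 0.068, 0.2579]
tcp_rot: [[0.184, 0.983, -0.001], [0.983, -0.184, -0.001], [-0.001, -0.001, -1.0]]
force: [-1.0, -0.8, -1.5]
width: 0.143
t 6.58 tcp [0.5123 0.068  0.2579] ang 1.3859 F [-0.96 -0.82 -1.46] w 0.143
delta now [ 0.8 -1.5 -0.1] after twist [ 0.8 -1.5 -0.1] twist 0.05 tilt [-0.0011 -0.0008]
```

View pics/w5.png

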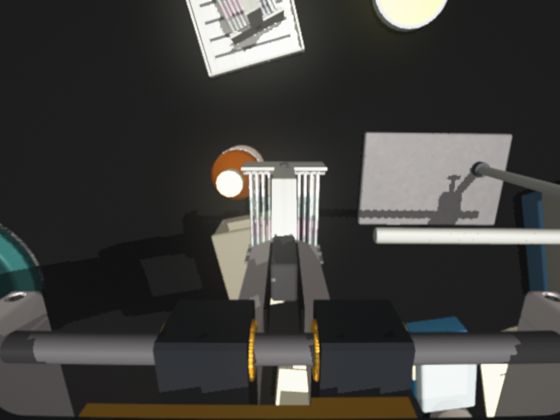

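View pics/s5.png

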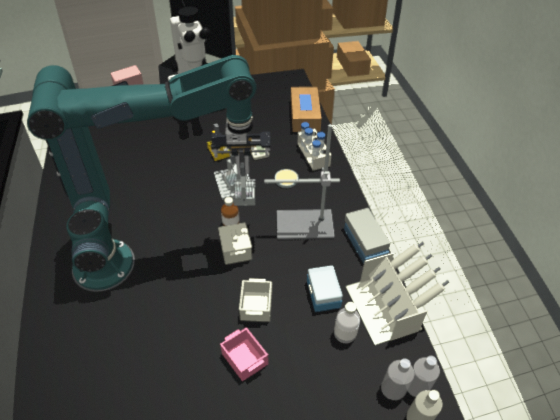

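View pics/t5.png

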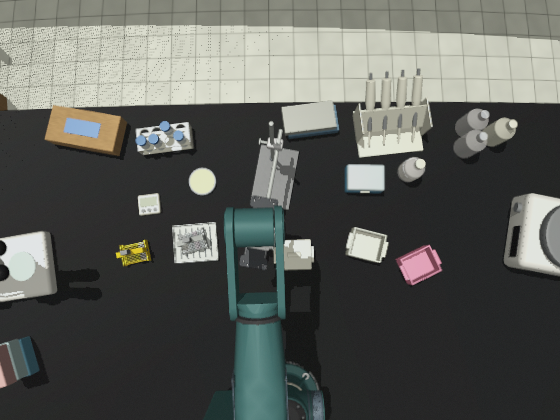

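```bash
python3 -c "
from h import *
crop(cv2.imread('pics/w5.png'),360,215,160,45,5,'w5c.png')
c=cam('wrist');a=atz(c,(375,236.5),.22);b=atz(c,(540,237),.22);print(a,b,np.arctan2(*(b-a)[1::-1]))
d=np.array([.983,-.184]);n=np.array([.184,.983]);s=robot.read_state()['tcp_pos']
for nm,e in (('wrist',a[:2]),('fixed',np.array([.5805,.056]))): print(nm,'along',(e-s[:2])@d,'across',(e-s[:2])@n)
"
```

```text
[0.57840793 0.05279163 0.22      ] [0.70067702 0.02892467 0.22      ] -0.19277615670676082
wrist along 0.06731522123420913 across -0.0019066789950693316
fixed along 0.06878138807503652 across 0.0016320940773678608
```

View pics/w5c.png

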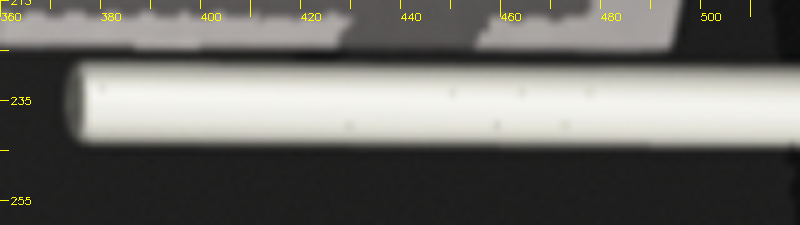

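The rod's end is at wrist pixel (375,236), aligned with the bail within 2 mm. I'll thread it along tool +y by 148 mm.

```bash
python3 -m inch '[{"delta_pos":[0,8,0],"twist":0.3},{"delta_pos":[0,16,0],"twist":0},{"delta_pos":[0,18,0],"twist":0},{"delta_pos":[0,18,0],"twist":0},{"delta_pos":[0,10,0],"twist":0},{"delta_pos":[0,5,0],"twist":0},{"delta_pos":[0,0,0],"twist":0}]'
python3 -c "
from h import *
go([.659,.041,.258],1.381)
cv2.imwrite('pics/w6.png',optics.capture('wrist'))
"
```

```text
time_s: 7.32
tcp_pos: [0.587, 0.0531, 0.2577]
tcp_rot: [[0.191, 0.982, -0.001], [0.982, -0.191, -0.0], [-0.0, -0.001, -1.0]]
force: [1.1, -0.1, -2.8]
width: 0.144
t 7.32 tcp [0.587  0.0531 0.2577] ang 1.3785 F [ 1.14 -0.06 -2.83] w 0.144
delta now [ 1.8 73.  -0.4] after twist [ 1.7 73.  -0.4] twist -0.14 tilt [-0.0012 -0.0002]
```

View pics/w6.png

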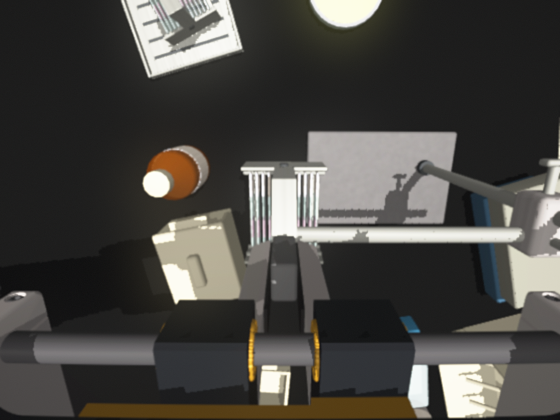

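The rod passes behind the strap at (298,234), above the slides, as wanted. Continue.

```bash
python3 -m inch '[{"delta_pos":[0.5,8,0],"twist":0},{"delta_pos":[0.5,16,0],"twist":0},{"delta_pos":[0,18,0],"twist":0},{"delta_pos":[0,16,0],"twist":0},{"delta_pos":[0,10,0],"twist":0},{"delta_pos":[0,5,0],"twist":0},{"delta_pos":[0,0,0],"twist":0},{"delta_pos":[0,0,0],"twist":0}]'
python3 -c "
from h import *
go([.659,.041,.258],1.381)
cv2.imwrite('pics/w7.png',optics.capture('wrist'))
crop(optics.capture('side'),215,90,130,100,6,'s7.png')
"
```

```text
time_s: 8.03
tcp_pos: [0.6578, 0.0413, 0.2585]
tcp_rot: [[0.19, 0.982, -0.0], [0.982, -0.19, 0.0], [-0.0, -0.0, -1.0]]
force: [0.6, 0.5, -2.3]
width: 0.151
t 8.03 tcp [0.6578 0.0413 0.2585] ang 1.38 F [ 0.6   0.49 -2.34] w 0.151
delta now [-0.   1.2  0.5] after twist [-0.   1.2  0.5] twist -0.06 tilt [-0.0005  0.    ]
```

View pics/w7.png

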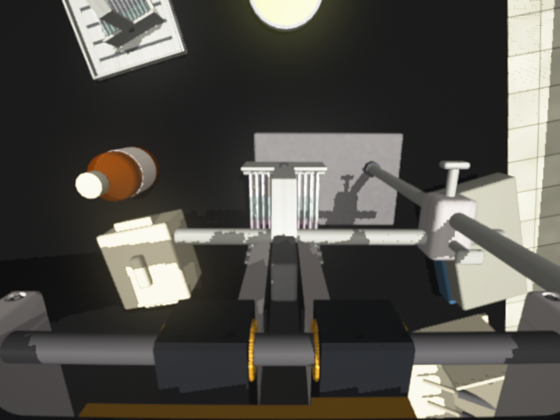

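View pics/s7.png

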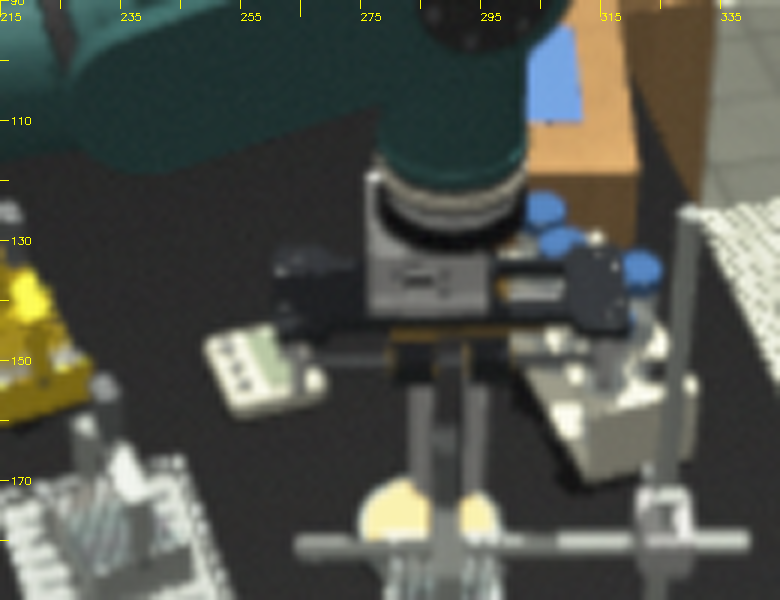

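The rod runs through the bail, left end (178,236) and boss at (430,238). Lower gently onto it.

```bash
python3 -m inch '[{"delta_pos":[0,0,5],"twist":0},{"delta_pos":[0,0,7],"twist":0},{"delta_pos":[0,0,6],"twist":0},{"delta_pos":[0,0,3],"twist":0},{"delta_pos":[0,0,0],"twist":0},{"delta_pos":[0,0,0],"twist":0}]'
python3 -m inch '[{"delta_pos":[0,0,1],"twist":0},{"delta_pos":[0,0,0],"twist":0}]'
python3 -m inch '[{"delta_pos":[0,0,1],"twist":0},{"delta_pos":[0,0,0],"twist":0}]'
python3 -c "
from h import *
go([.659,.041,.234],1.381)
crop(optics.capture('wrist'),160,130,240,180,3,'w8.png')"
```

```text
time_s: 8.63
tcp_pos: [0.6579, 0.0411, 0.2368]
tcp_rot: [[0.19, 0.982, -0.001], [0.982, -0.19, -0.0], [-0.0, -0.001, -1.0]]
force: [0.3, -0.6, -1.8]
width: 0.147
time_s: 8.8
tcp_pos: [0.6583, 0.0411, 0.2367]
tcp_rot: [[0.19, 0.982, 0.001], [0.982, -0.19, -0.0], [0.0, 0.001, -1.0]]
force: [0.1, 0.1, -2.3]
width: 0.149
time_s: 8.97
tcp_pos: [0.6582, 0.0411, 0.2355]
tcp_rot: [[0.19, 0.982, 0.0], [0.982, -0.19, -0.0], [-0.0, 0.0, -1.0]]
force: [-0.0, -0.5, -2.0]
width: 0.148
t 8.97 tcp [0.6582 0.0411 0.2355] ang 1.3798 F [-0.02 -0.48 -1.97] w 0.148
delta now [0.1 0.8 1.5] after twist [0.1 0.8 1.5] twist -0.07 tilt [ 0.0002 -0.0001]
```

View pics/w8.png

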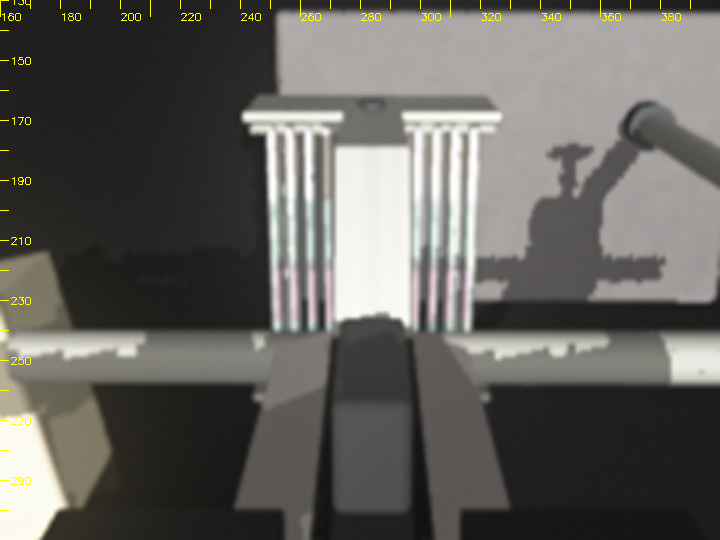

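```bash
python3 -m inch '[{"delta_pos":[0,0,1],"twist":0},{"delta_pos":[0,0,0],"twist":0}]'
python3 -m inch '[{"delta_pos":[0,0,1],"twist":0},{"delta_pos":[0,0,0],"twist":0}]'|grep -E "tcp_pos|force"
python3 -m inch '[{"delta_pos":[0,0,0.7],"twist":0},{"delta_pos":[0,0,0],"twist":0}]'|grep -E "tcp_pos|force"
```

```text
time_s: 9.18
tcp_pos: [0.6583, 0.0411, 0.2351]
tcp_rot: [[0.19, 0.982, 0.001], [0.982, -0.19, -0.0], [0.0, 0.001, -1.0]]
force: [-0.4, -0.1, -0.1]
width: 0.149
tcp_pos: [0.6583, 0.0411, 0.2351]
force: [-1.7, -0.1, 3.2]
tcp_pos: [0.6583, 0.0411, 0.235]
force: [-2.5, 0.4, 5.0]
```

Force changed from −2 to +5 N: the bail rests on the rod. Ease off and release.

```bash
python3 -m inch '[{"delta_pos":[0,0,-1],"twist":0},{"delta_pos":[0,0,0],"twist":0}]'|grep -E "tcp_pos|force"
python3 -m inch '[{"delta_pos":[0,0,0],"twist":0},{"delta_pos":[0,0,0],"twist":0},{"delta_pos":[0,0,0],"twist":0},{"delta_pos":[0,0,0],"twist":0},{"delta_pos":[0,0,0],"twist":0},{"delta_pos":[0,0,0],"twist":0},{"delta_pos":[0,0,0],"twist":0}]' 0.6
python3 -c "
from h import *
crop(optics.capture('wrist'),160,130,240,180,3,'w9.png')"
```

```text
tcp_pos: [0.6583, 0.0411, 0.235]
force: [-1.3, -0.2, 5.8]
time_s: 10.27
tcp_pos: [0.6581, 0.0411, 0.2335]
tcp_rot: [[0.19, 0.982, -0.0], [0.982, -0.19, -0.0], [-0.0, -0.0, -1.0]]
force: [0.3, 0.3, -0.7]
width: 0.589
```

View pics/w9.png

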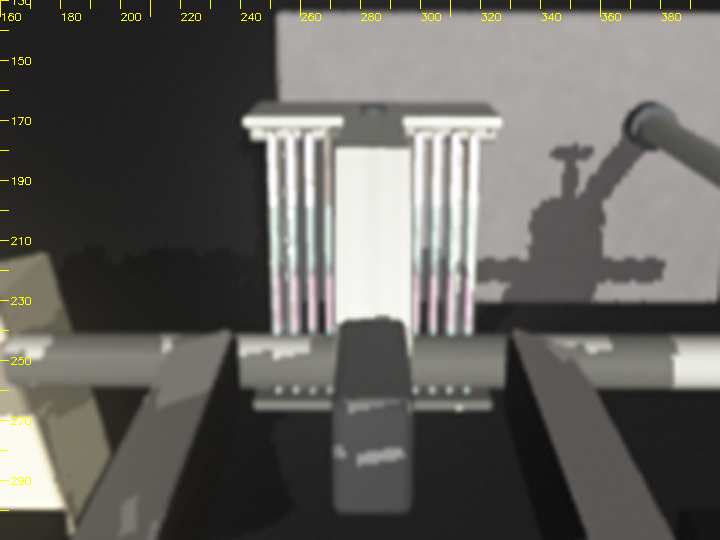

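Rack hangs freely and level, with the grip at (284,260) and the fingers clear of it. Rise and go towards the tray.

```bash
python3 -m inch '[{"delta_pos":[0,0,-6],"twist":0},{"delta_pos":[0,0,-16],"twist":0},{"delta_pos":[0,0,-22],"twist":0},{"delta_pos":[0,0,-20],"twist":0},{"delta_pos":[0,0,-10],"twist":0},{"delta_pos":[0,0,0],"twist":0}]' 0.9
python3 -c "
from h import *
crop(optics.capture('side'),215,90,130,130,4,'s10.png')
go([.50,.26,.28],1.571+.06)"
```

```text
time_s: 10.82
tcp_pos: [0.6591, 0.0411, 0.3119]
tcp_rot: [[0.19, 0.982, 0.007], [0.982, -0.19, -0.0], [0.001, 0.007, -1.0]]
force: [-0.3, 0.1, 0.1]
width: 0.897
t 10.87 tcp [0.6587 0.0411 0.3096] ang 1.3799 F [-0.79 -0.07  0.15] w 0.898
delta now [ 184.8 -197.5   29. ] after twist [ 228.  -145.4   29. ] twist -14.39 tilt [ 0.0037 -0.0002]
```

View pics/s10.png

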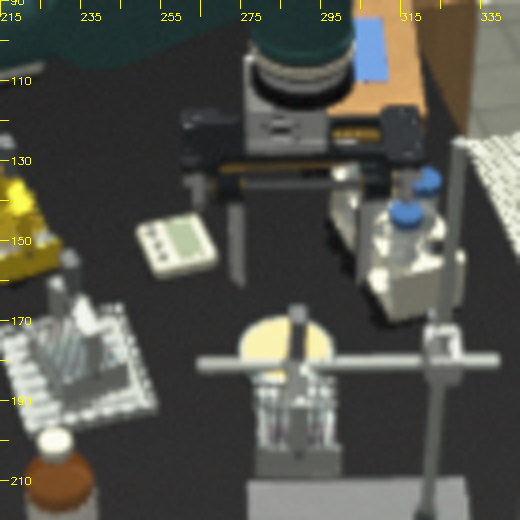

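Rack hangs on the rod around (289,175), near mid-rod, level. On to the tray.

```bash
python3 -m inch '[{"delta_pos":[8,-8,2],"twist":-5},{"delta_pos":[18,-15,4],"twist":-5},{"delta_pos":[28,-20,4],"twist":-4.4},{"delta_pos":[32,-20,4],"twist":0},{"delta_pos":[33,-20,4],"twist":0},{"delta_pos":[33,-20,4],"twist":0},{"delta_pos":[33,-20,4],"twist":0},{"delta_pos":[22,-12,2],"twist":0}]'
python3 -m inch '[{"delta_pos":[15,-7,0],"twist":0},{"delta_pos":[6,-3,0],"twist":0},{"delta_pos":[0,0,0],"twist":0},{"delta_pos":[0,0,0],"twist":0}]'
python3 -c "
from h import *
go([.50,.26,.28],1.571+.06)
im=optics.capture('wrist');cv2.imwrite('pics/w11.png',im)
c=cam('wrist');np.save('c11.npy',np.array(c,dtype=object),allow_pickle=True);print(proj(c,[[.5,.289,.145]]))"
```

```text
time_s: 11.53
tcp_pos: [0.5151, 0.2477, 0.2774]
tcp_rot: [[-0.063, 0.998, -0.004], [0.998, 0.063, -0.0], [-0.0, -0.004, -1.0]]
force: [0.4, 0.5, -0.1]
width: 0.901
time_s: 11.87
tcp_pos: [0.507, 0.2652, 0.2788]
tcp_rot: [[-0.06, 0.998, -0.001], [0.998, 0.06, -0.001], [-0.001, -0.001, -1.0]]
force: [-0.6, 0.7, 0.0]
width: 0.9
t 11.87 tcp [0.507  0.2652 0.2788] ang 1.631 F [-0.59  0.7   0.  ] w 0.9
delta now [-4.8 -7.3 -1.2] after twist [-4.8 -7.3 -1.2] twist 0.0 tilt [-0.001  -0.0013]
[[277.77561992 176.77530055]]
```

View pics/w11.png

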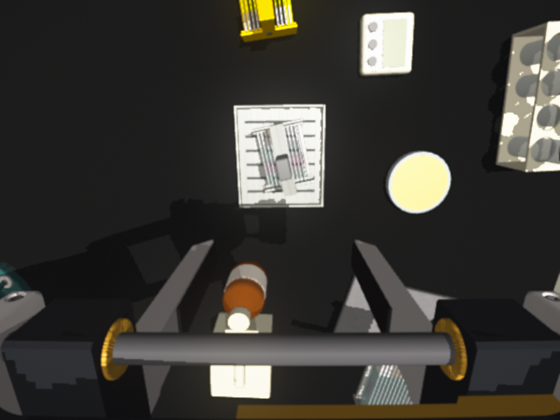

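```bash
python3 -c "
from h import *
crop(cv2.imread('pics/w11.png'),228,98,105,115,5,'w11c.png')"
```

```text
(no output)
```

View pics/w11c.png

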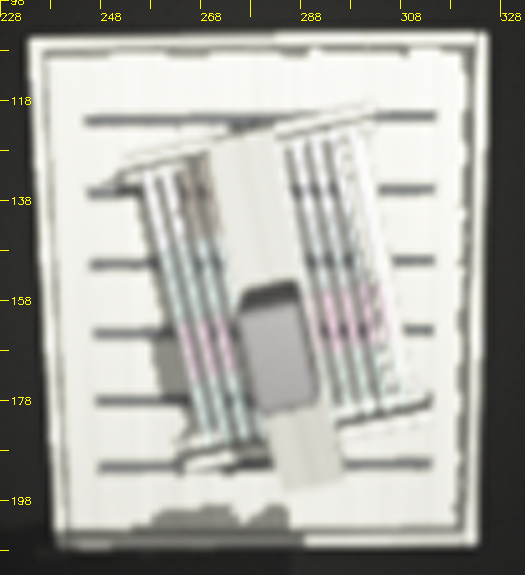

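```bash
python3 -c "
from h import *
c=cam('wrist')
a,b,z=.007,.011,.145
o=[(c,(-a,b,z),(275.5,160.2)),(c,(a,b,z),(287.7,157.3)),(c,(a,-b,z),(291.8,177.5)),(c,(-a,-b,z),(279.8,181))]
print(fit(o,[.5,.289,.2]))
a,b,z=.035,.043,.037
o2=[(c,(-a,b,z),(249.5,134)),(c,(a,b,z),(303,118.5)),(c,(a,-b,z),(314.5,178.5)),(c,(-a,-b,z),(263.5,191.5))]
print(fit(o2,[.5,.289,.2]))
print(fit(o+o2,[.5,.289,.2])[0])
x=fit(o+o2,[.5,.289,.2])[0]
a,b,z=.062,.072,.014
o=[(c,(-a,b,z),(234.5,105.5)),(c,(a,b,z),(325,104.5)),(c,(a,-b,z),(323.5,207)),(c,(-a,-b,z),(239,207.5))]
print('tray',fit(o,[.5,.289,.06]))
go([x[0],x[1],.2],x[2]+np.pi/2)
"
```

```text
(array([0.50550322, 0.29709763, 0.27637734]), array([[-1.07185387, -0.34233163],
       [ 0.53776074, -0.49494825],
       [ 1.04993934,  0.7268251 ],
       [-0.51002361,  0.16399435]]))
(array([0.50422261, 0.29584001, 0.2955096 ]), array([[-0.63732889, -3.28723909],
       [-1.68523403, -0.84343005],
       [ 0.61985815,  2.93541329],
       [ 1.84335767,  1.61022334]]))
[0.50504301 0.29663677 0.29430993]
tray (array([0.50133142, 0.29021477, 0.07004967]), array([[-0.78521223, -0.17326642],
       [ 0.91551716, -0.21141165],
       [-0.21798626,  0.0932692 ],
       [ 0.07393288,  0.43245546]]))
t 11.92 tcp [0.5074 0.2648 0.279 ] ang 1.6301 F [-0.57  0.07 -0.39] w 0.902
delta now [32.  -0.4 79. ] after twist [31.2  7.1 79. ] twist -13.46 tilt [-0.0007 -0.0011]
```

```bash
python3 -m inch '[{"delta_pos":[5,0,6],"twist":-4},{"delta_pos":[8,2,20],"twist":-5},{"delta_pos":[9,2,25],"twist":-4},{"delta_pos":[6,2,25],"twist":0},{"delta_pos":[2,1,15],"twist":0},{"delta_pos":[0,0,6],"twist":0},{"delta_pos":[0,0,0],"twist":0},{"delta_pos":[0,0,0],"twist":0}]' 1
python3 -c "
from h import *
im=optics.capture('wrist');cv2.imwrite('pics/w12.png',im)
crop(im,220,120,130,150,4,'w12c.png')
go([.505,.2967,.11],.285+np.pi/2)"
```

```text
time_s: 12.58
tcp_pos: [0.509, 0.2958, 0.1832]
tcp_rot: [[-0.282, 0.959, 0.001], [0.959, 0.282, -0.0], [-0.0, 0.0, -1.0]]
force: [0.7, -0.2, 0.2]
width: 1.001
t 12.63 tcp [0.5093 0.2961 0.1842] ang 1.8566 F [0.13 0.45 0.17] w 1.0
delta now [ 1.7 -4.1 74.2] after twist [ 1.7 -4.1 74.2] twist 0.05 tilt [0.0022 0.0007]
```

View pics/w12c.png

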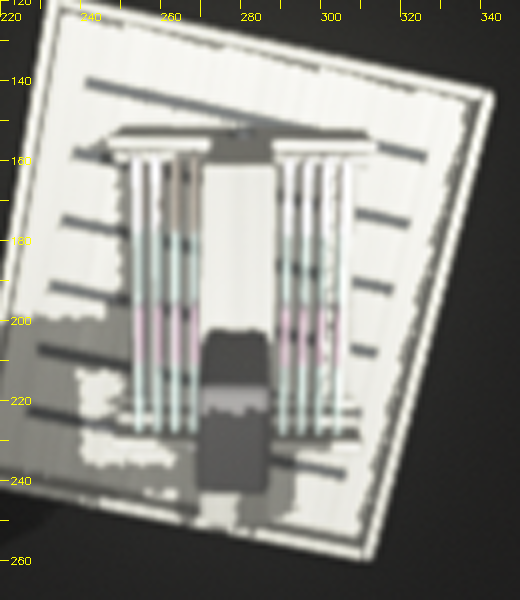

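```bash
python3 -c "
from h import *
c=cam('wrist')
a,b,z=.007,.011,.145
o=[(c,(-a,b,z),(270,216.5)),(c,(a,b,z),(287,216.5)),(c,(a,-b,z),(286.5,243)),(c,(-a,-b,z),(269,243))]
x,r=fit(o,[.5,.289,.28]);print(x,r)
go([x[0],x[1],.109],x[2]+np.pi/2)"
```

```text
[0.5048981  0.2980351  0.26231997] [[-1.24595688 -0.9795179 ]
 [ 1.06001075 -0.55646408]
 [ 0.73848775  1.02754576]
 [-0.54597454  0.6301609 ]]
t 12.63 tcp [0.5093 0.2961 0.1842] ang 1.8566 F [0.13 0.45 0.17] w 1.0
delta now [ 3.1 -3.9 75.2] after twist [ 3.  -3.9 75.2] twist 1.35 tilt [0.0022 0.0007]
```

```bash
python3 -m inch '[{"delta_pos":[1,-2,6],"twist":0.7},{"delta_pos":[1,-2,18],"twist":0},{"delta_pos":[0.5,0,22],"twist":0},{"delta_pos":[0,0,18],"twist":0},{"delta_pos":[0,0,9],"twist":0},{"delta_pos":[0,0,2],"twist":0},{"delta_pos":[0,0,0],"twist":0},{"delta_pos":[0,0,0],"twist":0}]' 1
python3 -m inch '[{"delta_pos":[0,0,0],"twist":0},{"delta_pos":[0,0,0],"twist":0},{"delta_pos":[0,0,0],"twist":0},{"delta_pos":[0,0,0],"twist":0},{"delta_pos":[0,0,0],"twist":0},{"delta_pos":[0,0,0],"twist":0},{"delta_pos":[0,0,0],"twist":0},{"delta_pos":[0,0,0],"twist":0}]' 0 40
python3 -c "
from h import *
im=optics.capture('wrist');cv2.imwrite('pics/w13.png',im)
go([.505,.298,.109],.27+np.pi/2)"
```

```text
time_s: 13.3
tcp_pos: [0.5045, 0.2983, 0.1093]
tcp_rot: [[-0.271, 0.962, 0.002], [0.962, 0.271, 0.001], [0.0, 0.003, -1.0]]
force: [-0.7, 0.2, -0.5]
width: 0.998
time_s: 13.97
tcp_pos: [0.5036, 0.2979, 0.1077]
tcp_rot: [[-0.272, 0.962, -0.0], [0.962, 0.272, -0.0], [-0.0, -0.0, -1.0]]
force: [0.5, 0.2, 0.2]
width: 0.47
t 14.02 tcp [0.5036 0.2979 0.1077] ang 1.8458 F [-0.33 -0.64  1.31] w 0.425
delta now [-0.3  1.3 -1.3] after twist [-0.3  1.3 -1.3] twist 0.29 tilt [-0.0001 -0.0002]
```

View pics/w13.png

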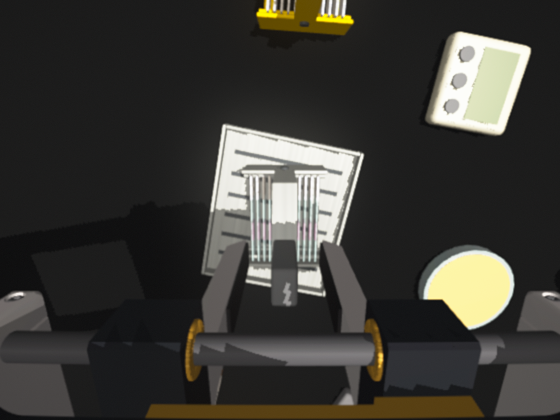

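Grip centred between the fingers at (285,270). Finish closing, then lift.

```bash
python3 -m inch '[{"delta_pos":[0,0,0],"twist":0},{"delta_pos":[0,0,0],"twist":0},{"delta_pos":[0,0,0],"twist":0},{"delta_pos":[0,0,0],"twist":0},{"delta_pos":[0,0,0],"twist":0},{"delta_pos":[0,0,0],"twist":0},{"delta_pos":[0,0,0],"twist":0},{"delta_pos":[0,0,0],"twist":0}]' 0 40
python3 -m inch '[{"delta_pos":[0,0,0],"twist":0},{"delta_pos":[0,0,-3],"twist":0},{"delta_pos":[0,0,-9],"twist":0},{"delta_pos":[0,0,-18],"twist":0},{"delta_pos":[0,0,-25],"twist":0},{"delta_pos":[0,0,-25],"twist":0},{"delta_pos":[0,0,-25],"twist":0},{"delta_pos":[0,0,-20],"twist":0}]'
python3 -m inch '[{"delta_pos":[0,0,-14],"twist":0},{"delta_pos":[0,0,-6],"twist":0},{"delta_pos":[0,0,0],"twist":0},{"delta_pos":[0,0,0],"twist":0}]'
python3 -c "
from h import *
im=optics.capture('wrist');cv2.imwrite('pics/w14.png',im)
crop(optics.capture('side'),160,60,140,150,4,'s14.png')
go([.484,-.266,.253],-.26+np.pi/2)
T=cam('top');print('bottle',atz(T,(255,254),.12),'lid',atz(T,(294,255),.084))"
```

```text
time_s: 14.68
tcp_pos: [0.5036, 0.298, 0.1077]
tcp_rot: [[-0.272, 0.962, 0.0], [0.962, 0.272, -0.0], [-0.0, -0.0, -1.0]]
force: [0.8, 1.3, -0.2]
width: 0.151
time_s: 15.35
tcp_pos: [0.5039, 0.2981, 0.2355]
tcp_rot: [[-0.272, 0.962, 0.002], [0.962, 0.272, 0.001], [0.0, 0.002, -1.0]]
force: [0.4, -0.2, -1.4]
width: 0.147
time_s: 15.68
tcp_pos: [0.5035, 0.2979, 0.2523]
tcp_rot: [[-0.272, 0.962, -0.001], [0.962, 0.272, -0.0], [-0.0, -0.001, -1.0]]
force: [1.0, 0.2, -2.9]
width: 0.147
t 15.78 tcp [0.503  0.2977 0.2509] ang 1.8458 F [-0.34  0.42 -2.  ] w 0.148
delta now [-537.3 -171.4   -1.2] after twist [-549.6  126.5   -1.2] twist 30.65 tilt [-0.003  -0.0015]
bottle [0.46096923 0.08862822 0.12      ] lid [ 0.45643312 -0.03120996  0.084     ]
```

View pics/w14.png

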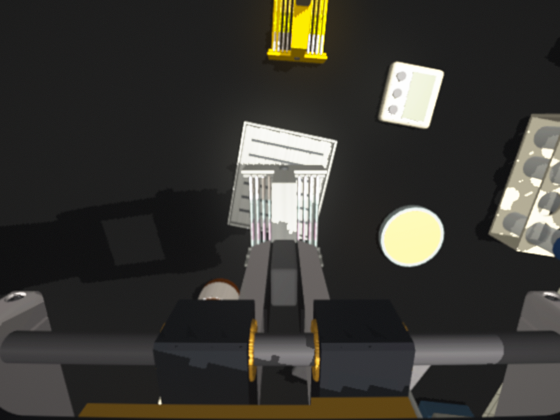

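View pics/s14.png

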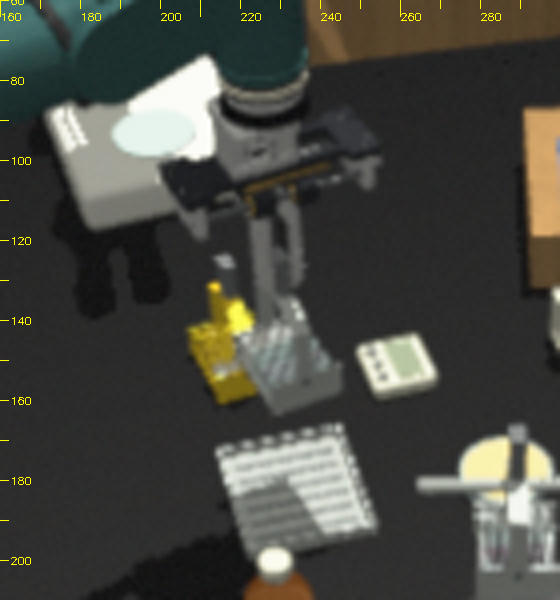

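Waiting rack is up, with the tray and the yellow look-alike untouched. Carry it over the bottle (0.461,0.089) and lidded dish, with its underside at 0.155.

```bash
python3 -m inch '[{"delta_pos":[-8,0,-3],"twist":4},{"delta_pos":[-16,0,-4],"twist":5.5},{"delta_pos":[-24,0,-2],"twist":5.5},{"delta_pos":[-28,0,0],"twist":5.5},{"delta_pos":[-30,0,0],"twist":5.5},{"delta_pos":[-30,2,0],"twist":4.6},{"delta_pos":[-30,5,0],"twist":0}]'
python3 -c "
from h import *
go([.484,-.266,.258],-.26+np.pi/2)"
```

```text
time_s: 16.37
tcp_pos: [0.5024, 0.1314, 0.26]
tcp_rot: [[0.258, 0.966, -0.003], [0.966, -0.258, -0.001], [-0.001, -0.003, -1.0]]
force: [0.7, 0.5, -2.0]
width: 0.147
t 16.37 tcp [0.5024 0.1314 0.26  ] ang 1.3095 F [ 0.72  0.48 -1.99] w 0.147
delta now [-388.7   84.9    2.3] after twist [-388.8   84.4    2.3] twist -0.07 tilt [-0.003  -0.0006]
```

```bash
python3 -m inch '[{"delta_pos":[-36,8,0],"twist":0},{"delta_pos":[-36,8,0],"twist":0},{"delta_pos":[-36,8,0],"twist":0},{"delta_pos":[-36,8,0],"twist":0},{"delta_pos":[-36,8,0],"twist":0},{"delta_pos":[-36,8,0],"twist":0},{"delta_pos":[-36,8,0],"twist":0},{"delta_pos":[-36,8,0],"twist":0}]'
python3 -m inch '[{"delta_pos":[-30,6,0],"twist":0},{"delta_pos":[-22,4,0],"twist":0},{"delta_pos":[-14,3,0],"twist":0},{"delta_pos":[-7,2,0],"twist":0},{"delta_pos":[0,0,0],"twist":0},{"delta_pos":[0,0,0],"twist":0}]'
python3 -c "
from h import *
go([.484,-.266,.253],-.26+np.pi/2)
im=optics.capture('wrist');cv2.imwrite('pics/w15.png',im);go([.484,-.266,.253],-.26+np.pi/2)"
```

```text
time_s: 17.03
tcp_pos: [0.4905, -0.1636, 0.2603]
tcp_rot: [[0.256, 0.967, -0.002], [0.967, -0.256, 0.001], [0.0, -0.002, -1.0]]
force: [0.9, -0.1, -2.9]
width: 0.149
time_s: 17.53
tcp_pos: [0.4874, -0.2355, 0.2613]
tcp_rot: [[0.256, 0.967, -0.001], [0.967, -0.256, 0.001], [0.001, -0.001, -1.0]]
force: [0.7, -0.3, -2.9]
width: 0.145
t 17.53 tcp [ 0.4874 -0.2355  0.2613] ang 1.3124 F [ 0.71 -0.26 -2.86] w 0.145
delta now [-30.3   4.5   8.2] after twist [-30.3   4.6   8.2] twist 0.09 tilt [-0.0007  0.0014]
t 17.58 tcp [ 0.4875 -0.2352  0.2616] ang 1.3132 F [ 0.39  0.17 -2.07] w 0.147
delta now [-30.7   4.5   8.6] after twist [-30.7   4.6   8.6] twist 0.14 tilt [-0.0002  0.001 ]
```

View pics/w15.png

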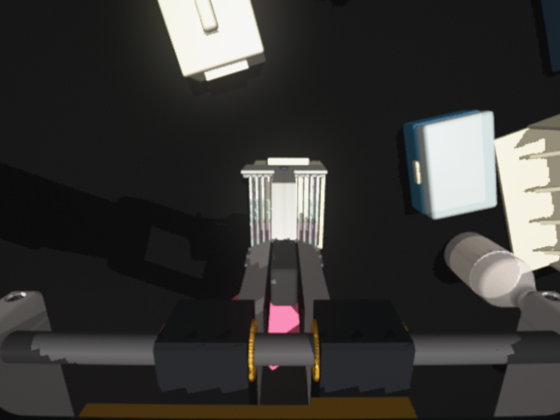

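```bash
python3 -m inch '[{"delta_pos":[-10,1.5,0],"twist":0},{"delta_pos":[-14,2,10],"twist":0},{"delta_pos":[-6,1,15],"twist":0},{"delta_pos":[0,0,10],"twist":0},{"delta_pos":[0,0,5],"twist":0},{"delta_pos":[0,0,0],"twist":0},{"delta_pos":[0,0,0],"twist":0}]'
python3 -c "
from h import *
go([.484,-.266,.182],-.26+np.pi/2)
im=optics.capture('wrist');crop(im,200,100,170,160,4,'w16.png')
crop(optics.capture('side'),210,235,100,85,7,'s16.png')
crop(optics.capture('top'),320,205,100,80,7,'t16.png')"
```

```text
time_s: 18.17
tcp_pos: [0.4838, -0.2663, 0.2214]
tcp_rot: [[0.256, 0.967, -0.001], [0.967, -0.256, 0.001], [0.0, -0.001, -1.0]]
force: [0.1, 0.5, -2.0]
width: 0.146
t 18.17 tcp [ 0.4838 -0.2663  0.2214] ang 1.3121 F [ 0.09  0.53 -2.04] w 0.146
delta now [ 0.3  0.1 39.4] after twist [ 0.3  0.1 39.4] twist 0.07 tilt [-0.0006  0.0006]
```

View pics/w16.png

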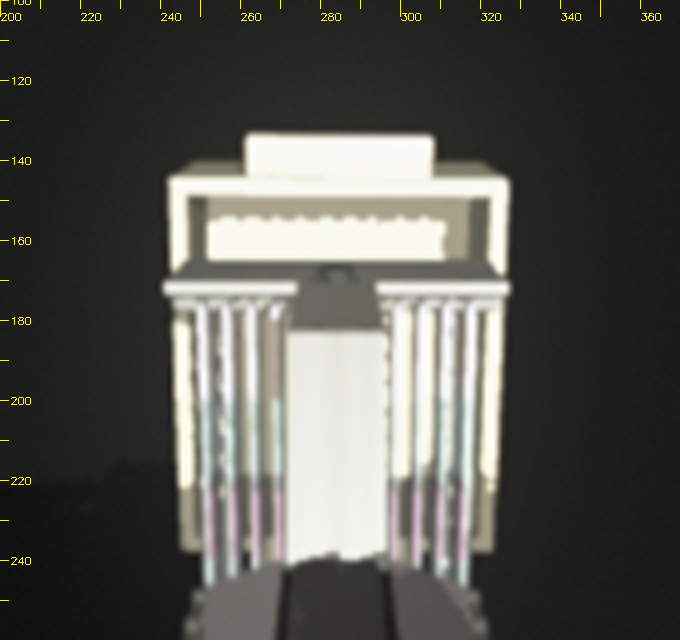

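View pics/s16.png

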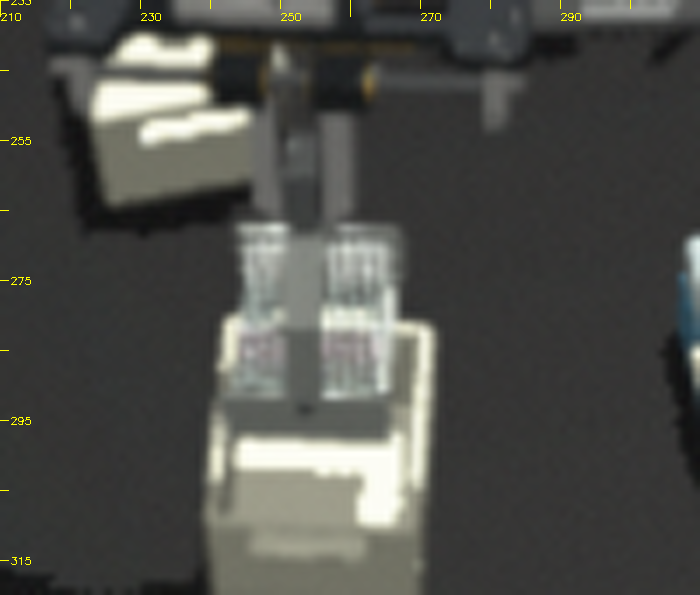

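View pics/t16.png

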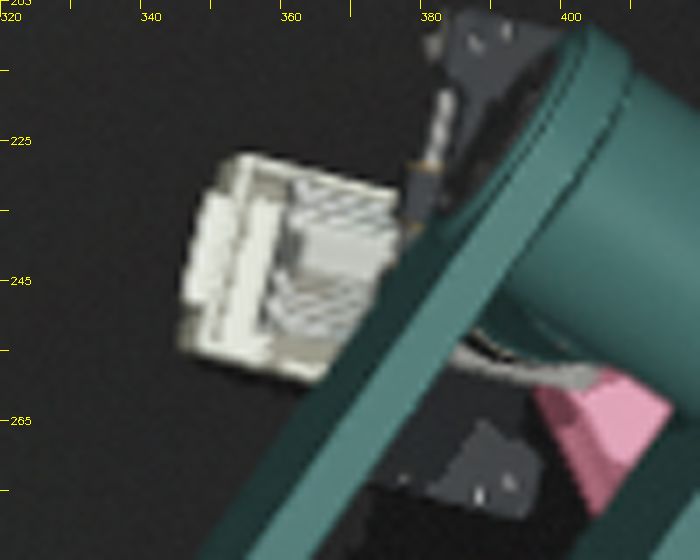

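```bash
python3 -c "
from h import *
c=cam('wrist');s=robot.read_state();u=s['tcp_pos'][2]-.1047
print(s['tcp_pos'])
a,b=.035,.043
print('pred end', proj(c,[[.4838+.256*0,-.2663,0]])[0])
o=[(c,(-a,b,u+.034),(240.7,170)),(c,(a,b,u+.034),(327.3,170))]
print('rack top',fit(o,[.484,-.266,-.26]))
o=[(c,(-a,b,u),(246,165)),(c,(a,b,u),(322.5,165))]
print('rack bot',fit(o,[.484,-.266,-.26]))
a,b,z=.045,.053,.062
o=[(c,(-a,b,z),(242,143.7)),(c,(a,b,z),(327.2,143.7))]
print('dish',fit(o,[.484,-.266,-.26]))
S=cam('side')
# side view: rack -y bottom edge corners, dish corners
a,b=.035,.043
o=[(S,(-a,b*-1,u),(240.5,295.7)),(S,(a,-b,u),(264.5,296.2))]
print('side rack',fit(o,[.484,-.266,-.26]))
a,b=.045,.053
o=[(S,(-a,-b,z),(239,309.5)),(S,(a,-b,z),(269.5,310.6)),(S,(-a,b,z),(242.2,280)),(S,(a,b,z),(271.7,281.2))]
print('side dish',fit(o,[.484,-.266,-.26]))
"
```

```text
[ 0.48439033 -0.26662099  0.22286816]
pred end [282.91210255 182.46451499]
rack top (array([ 0.48439768, -0.2675512 , -0.25873793]), array([[-0.63990284,  0.02479167],
       [ 0.6407371 ,  0.02570995]]))
rack bot (array([ 0.48442269, -0.26877947, -0.25869849]), array([[-0.5561227 ,  0.01875167],
       [ 0.55677435,  0.01974328]]))
dish (array([ 0.4860703 , -0.26490087, -0.25851464]), array([[ 0.22592863, -0.00806654],
       [-0.22622083, -0.00851602]]))
side rack (array([ 0.48011166, -0.25955959, -0.23427847]), array([[-0.04441871, -0.00360914],
       [ 0.04426942,  0.0019856 ]]))
side dish (array([ 0.48428617, -0.26402367, -0.25959613]), array([[ 0.19942237, -0.11856031],
       [-0.10111158,  0.09803239],
       [ 0.25273601,  0.03836827],
       [-0.35271088,  0.00476188]]))
```

```bash
python3 -m inch '[{"delta_pos":[0.5,0.3,5],"twist":0},{"delta_pos":[0,0,12],"twist":0},{"delta_pos":[0,0,12],"twist":0},{"delta_pos":[0,0,7],"twist":0},{"delta_pos":[0,0,3],"twist":0},{"delta_pos":[0,0,0],"twist":0},{"delta_pos":[0,0,0],"twist":0}]'
python3 -c "
from h import *
go([.4845,-.266,.182],-.26+np.pi/2)
im=optics.capture('wrist');crop(im,215,120,140,130,5,'w17.png')
go([.4845,-.266,.182],-.26+np.pi/2)
crop(optics.capture('side'),225,255,70,65,9,'s17.png')"
```

```text
time_s: 18.9
tcp_pos: [0.4842, -0.2661, 0.1824]
tcp_rot: [[0.256, 0.967, -0.001], [0.967, -0.256, 0.0], [0.0, -0.001, -1.0]]
force: [-0.4, 0.2, -2.8]
width: 0.148
t 18.9 tcp [ 0.4842 -0.2661  0.1824] ang 1.3117 F [-0.43  0.23 -2.85] w 0.148
delta now [0.2 0.2 0.4] after twist [0.2 0.2 0.4] twist 0.05 tilt [-0.0006  0.0003]
t 18.95 tcp [ 0.4845 -0.2663  0.183 ] ang 1.3118 F [ 0.76 -0.43 -2.92] w 0.15
delta now [ 0.3 -0.1  1. ] after twist [ 0.3 -0.1  1. ] twist 0.06 tilt [ 0.0004 -0.0003]
```

View pics/w17.png

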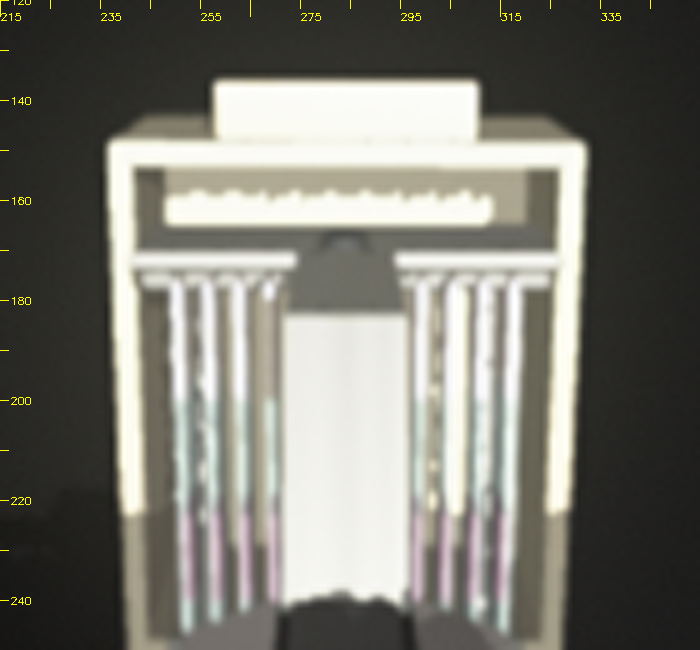

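View pics/s17.png

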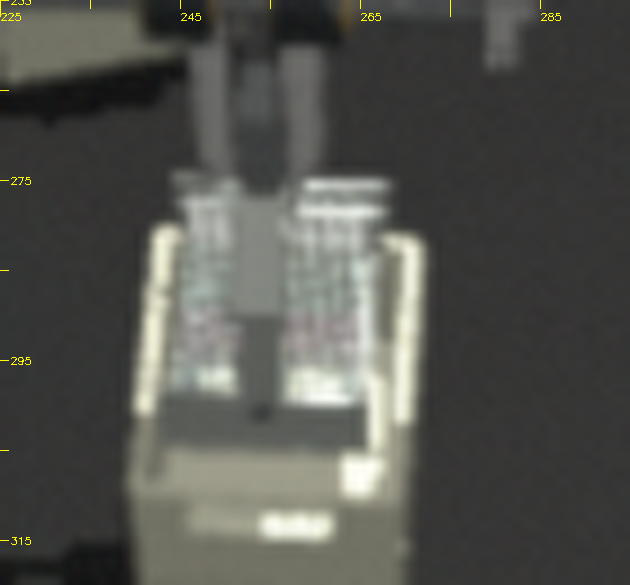

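```bash
python3 -c "
from h import *
c=cam('wrist');s=robot.read_state();u=s['tcp_pos'][2]-.1047
R=s['tcp_rot'];t=s['tcp_pos']
yw=-.2595
def Y(uv,z,b,cm): # centre implied, in tool coords
    p=atz(cm,uv,z)[:2]-t[:2]; n=np.array([-np.sin(yw),np.cos(yw)]); return round(1000*(p@n-b),2)
def X(uv,z,cm):
    p=atz(cm,uv,z)[:2]-t[:2]; d=np.array([np.cos(yw),np.sin(yw)]); return round(1000*(p@d),2)
print(t,'u',u)
print('wrist Y: rack top',Y((284,170.3),u+.034,.043,c),'rack bot',Y((284,165.2),u,.043,c),'dish',Y((284,148.3),.062,.053,c),'dish inner',Y((284,153.2),.062,.049,c))
print('wrist X: rack',X((241.5,172),u+.034,c),X((326.6,172),u+.034,c),'dish',X((236.3,149),.062,c),X((332.3,149),.062,c))
S=cam('side')
print('side Y: rack bot',Y((253,304.4),u,-.043,S),'dish front',Y((254,310),.062,-.053,S),'dish back',Y((257,280.6),.062,.053,S))
print('side X rack',X((241.7,302),u,S),X((264.9,303),u,S))
print('side X dish',X((239,309.6),.062,S),X((269.7,310.8),.062,S))
"
```

```text
[ 0.48461734 -0.26644978  0.18336446] u 0.07866446266128972
wrist Y: rack top -1.1 rack bot -2.22 dish 1.19 dish inner 0.61
wrist X: rack -33.7 34.21 dish -44.61 45.84
side Y: rack bot 1.41 dish front 2.42 dish back 2.4
side X rack -38.96 30.05
side X dish -46.47 44.96
```

```bash
python3 -c "
from h import *
crop(optics.capture('top'),340,220,50,45,14,'t18.png')
s=optics.capture('side');crop(s,234,272,46,44,14,'s18.png')"
```

```text
(no output)
```

View pics/t18.png

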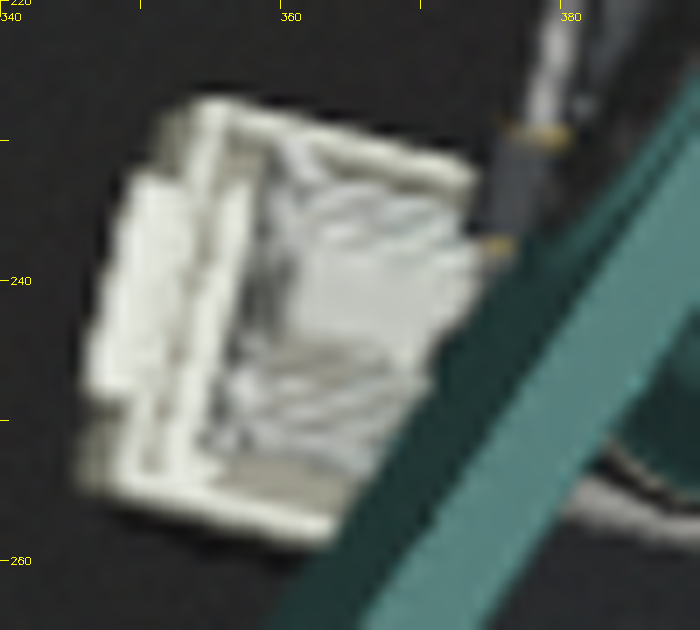

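View pics/s18.png

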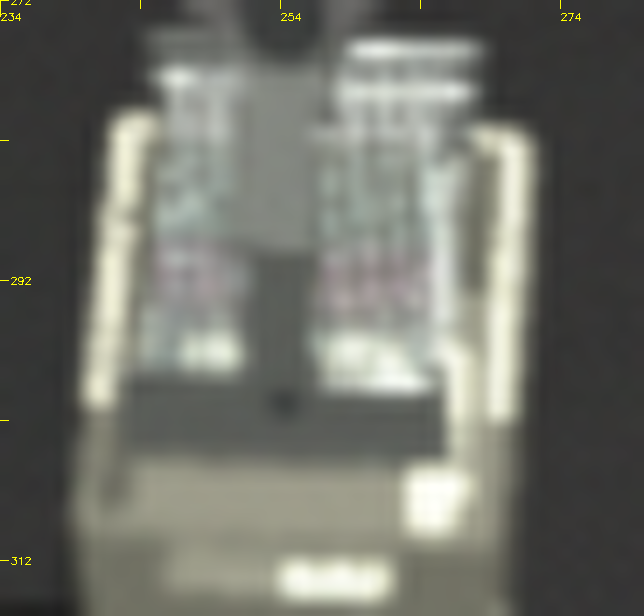

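```bash
python3 -c "
from h import *
s=robot.read_state();t=s['tcp_pos'];u=.0775
S=cam('side');yw=-.2595
n=np.array([-np.sin(yw),np.cos(yw)]);d=np.array([np.cos(yw),np.sin(yw)])
def L(uv,z): p=atz(S,uv,z)[:2]-t[:2]; return np.round(1000*np.array([p@d,p@n]),1)
print(L((243.1,304.6),u),L((265.6,304.9),u),L((254.3,304.7),u))
print('plate top',L((243.2,299),u+.034),L((265.4,299.7),u+.034))
print(L((239,309.6),.062),L((269.7,310.8),.062),L((242.2,280),.062),L((271.8,281.2),.062))
"
```

```text
[-34.2 -43. ] [ 32.4 -40.7] [ -1.  -41.7]
plate top [-31.9 -45. ] [ 32.7 -44.2]
[-46.5 -51.5] [ 44.9 -51. ] [-46.8  55.4] [45.4 55.4]
```

Wrist and side views both put the rack about 2 mm short of the dish centre along tool x (2.6 and 1–2 mm); the other axis agrees within 1 mm. Small correction.

```bash
python3 -m inch '[{"delta_pos":[1,0.2,0.5],"twist":0},{"delta_pos":[1,0,0.5],"twist":0},{"delta_pos":[0,0,0],"twist":0},{"delta_pos":[0,0,0],"twist":0},{"delta_pos":[0,0,0],"twist":0},{"delta_pos":[0,0,0],"twist":0},{"delta_pos":[0,0,0],"twist":0},{"delta_pos":[0,0,0],"twist":0}]'
python3 -c "
from h import *
go([.485,-.264,.1817],-.26+np.pi/2)
im=optics.capture('wrist');crop(im,215,120,140,130,5,'w19.png')
go([.485,-.264,.1817],-.26+np.pi/2)
im=optics.capture('side');cv2.imwrite('pics/s19.png',im);crop(im,234,272,46,44,14,'s19c.png')
go([.485,-.264,.1817],-.26+np.pi/2)"
```

```text
time_s: 19.77
tcp_pos: [0.4851, -0.2644, 0.1818]
tcp_rot: [[0.256, 0.967, 0.0], [0.967, -0.256, -0.0], [-0.0, 0.0, -1.0]]
force: [0.0, -0.5, -1.4]
width: 0.147
t 19.77 tcp [ 0.4851 -0.2644  0.1818] ang 1.3117 F [ 0.02 -0.45 -1.44] w 0.147
delta now [ 0.4 -0.2  0.1] after twist [ 0.4 -0.2  0.1] twist 0.05 tilt [ 0.     -0.0001]
t 19.82 tcp [ 0.485  -0.2644  0.1818] ang 1.3117 F [ 0.32  0.19 -1.68] w 0.15
delta now [ 0.4 -0.1  0.1] after twist [ 0.4 -0.1  0.1] twist 0.05 tilt [ 0.     -0.0001]
t 19.87 tcp [ 0.4851 -0.2644  0.1818] ang 1.3118 F [ 0.92 -0.22 -1.83] w 0.147
delta now [ 0.3 -0.2  0.1] after twist [ 0.3 -0.2  0.1] twist 0.06 tilt [ 0.     -0.0001]
```

View pics/w19.png

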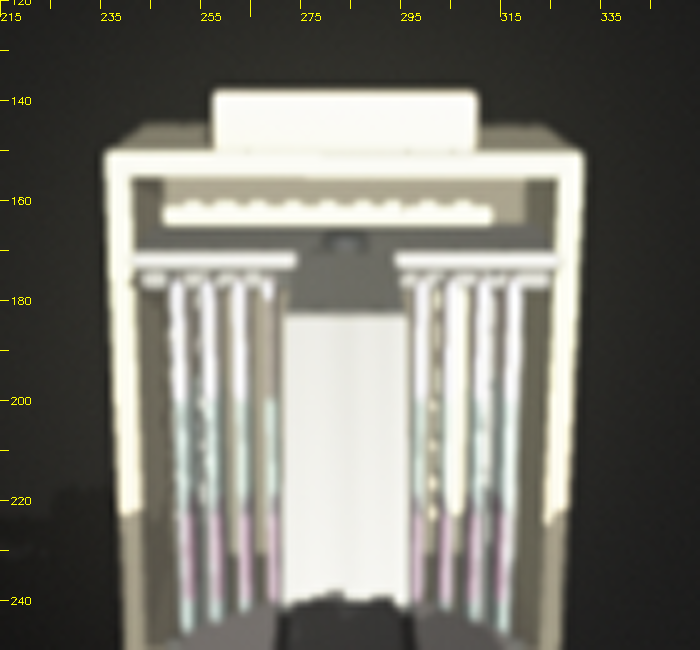

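View pics/s19.png

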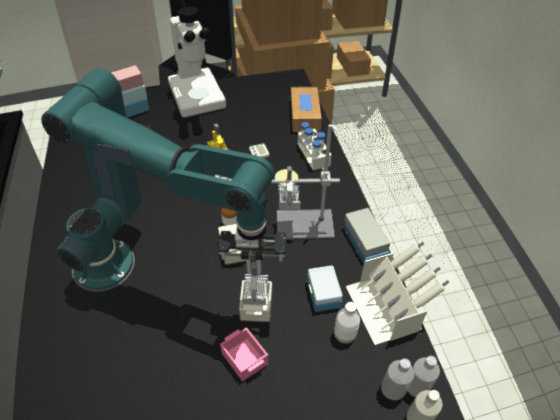

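View pics/s19c.png

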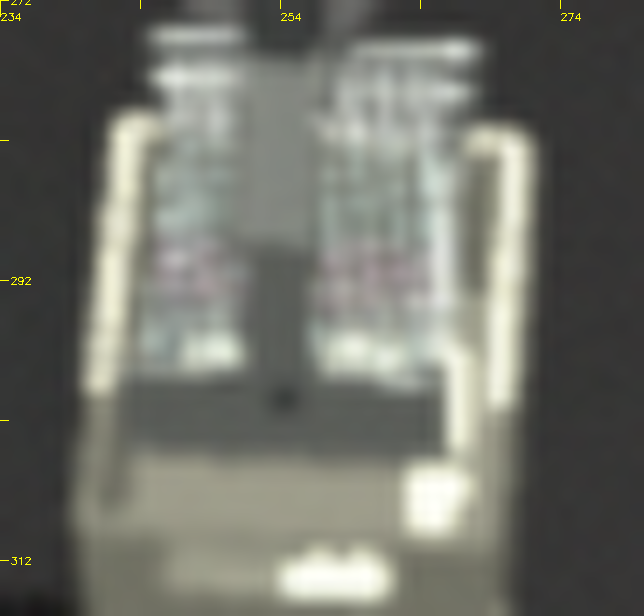

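Last views: rack centred between the rim sides (wrist columns 241–326 inside 236–332). It is level, with a visible gap all round. The first rack still hangs at side (289,187), and dish, tray and bystanders are in place. Handing in.

```bash
python3 -c "
from h import *
go([.485,-.264,.1817],-.26+np.pi/2)
print(robot.finish_job())"
```

```text
t 19.87 tcp [ 0.4851 -0.2644  0.1818] ang 1.3118 F [ 0.92 -0.22 -1.83] w 0.147
delta now [ 0.3 -0.2  0.1] after twist [ 0.3 -0.2  0.1] twist 0.06 tilt [ 0.     -0.0001]
the job is handed in; nothing more can be done
None
```

I hung the finished rack by its bail on the rod, about 80 mm on from the free end, and let go of it; it hangs free and level. I then carried the waiting rack over the bottle and lidded dish and handed in at 19.9 s, still holding it over the emptied dish.

- **Height and angle:** by the arm's own position the rack's underside is about 15 mm above the rim. It is level, and square to the dish within about 0.005 rad.
- **Centring:** across the dish it is within about 1 mm. Along the dish the wrist view suggested it may still be 0.3–1.4 mm short of centre, while the side view suggested about 0; I left that.
- **Contact:** nothing touches the rack except the gripper, judging by the pictures and by a force reading of just its weight (about 2 N).
- **Surroundings:** in the last side picture the finished rack still hung on the rod, and I saw nothing displaced; the arm hides part of the tray there. The top view was mostly blocked by the arm, so it added nothing to the final check.

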